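# Thread the return spring onto the slide clamp's rod

### The arm

A 6-joint arm with a two-finger parallel gripper is mounted at the origin on a cart in front of the work surface, level with it; the furniture and walls round the work are solid. World frame = base frame: x ahead of the robot, y to its left, z up, the work surface at z = 0. Lengths are in m, angles in degrees, forces in N, time in s.
With the tool pointing down it reaches from about 0.4 to 0.825 m from the base axis. Payload 7 kg.
Tool frame: the origin (TCP) lies on the centre line of the jaws, within the pads' length; the fingertips stand 25 mm ahead of it and the grasp point (between the pads) lies 6 mm ahead of it; x points along the fingers, z is the direction in which the jaws open and shut, and the axes are right-handed (so a half turn about x gives the same grasp; the last joint's range is limited). The gripper opens to 88 mm and grips with 3 to 60 N. Pads are 19 mm wide; open, the fingers measure 130 mm over their backs; the gripper's body (78 mm by 193 mm) begins 47 mm behind the grasp point.
Start: joints at [85.949, 20.546, 0.682, 0, -70.136, -16.507], TCP at [0.237, 0.632, 0.252] pointing down, gripper open.
Joint ranges: [-176.03, 176.03], [-82.01, 121.73], [-58.28, 71.71], [-173.87, 95.51], [-174.79, -0.11], [-173.66, 173.66]. Speed limits (degrees/s): [136.94, 136.94, 172.46, 180, 180, 180].

### API

Orientations are given as [roll, pitch, yaw] about the fixed x, y, z axes, in that order (R = Rz(yaw) Ry(pitch) Rx(roll)).
In Python, from plant import ctrl gives the robot as it stands. The module is installed in compiled form; this text tells all that it offers.
- The arm moves only by the tool send_rows, never from a script. Its argument "deltas" is a list of rows, each an object of numbers: "dx", "dy", "dz": the shift along the tool's x, y, z in mm; "ax", "ay", "az": the turn, a rotation vector about the tool's x, y, z in units of 5 degrees (1.0 is 5 degrees); "fingers": the opening, from 0 (shut) to 1 (fully open). A call has 1 to 12 rows; each row shifts and turns the commanded pose from where the row before left it, along the tool's axes as they then stand; what a row does not reach is not made up. A row lasts 1/8 s, in which the tool goes at most 62.5 mm and 10.7 degrees, less where a joint would pass 70% of its speed; a pose out of reach is approached as far as the arm can. A call with a gripper value outside its range is refused whole. The fingers move at their own pace and stop on an object; the grip force is fixed at half the most. Time passes only in rows, so rows that do not move let the fingers close. It gives the time, the measured TCP pose, the force and the opening at its end, in the units of the state.
- ctrl.get_obs(): the state, without advancing time (a new reading comes with each control period).
- ctrl.snapshot(name): name is "scene" or "top" or "wrist"; returns a dict with "image" (420x560x3 uint8, blue, green, red), "fx", "fy", "cx", "cy" (pixels), "R" (3x3) and "t" (3): a world point X has camera coordinates R X + t; the wrist camera has in their place "hand_eye" (4x4, takes a point from camera to tool coordinates, whose origin is the TCP and whose axes are the tool frame's). Camera axes: x right, y down, z forward; pixel columns grow to the right and rows downward; lengths in m; the calibration is good to about 2 mm. The wrist camera is an equidistant fisheye: a pixel r from the principal point sees the ray r / f radians off the axis. A picture is of the moment at which its call begins: read the wrist's pose just before it. There is no depth.
- ctrl.close_job(): hands the job in, once; it reports no verdict.
The state is a dict: "clock": time; "joint_pos": joint angles; "qvel": joint speeds; "tau": joint torques, N m; "tool_pos": TCP position; "orientation": TCP orientation; "force": force on the tool from outside, world axes, zero at the start; "moment": the same for the moment, N m; "opening": finger opening in m.
Only numpy, scipy, OpenCV 4.12 (cv2) and the standard library are available. Lean on these libraries where they do the work, as an engineer would, in place of code of your own. Each camera call takes 0.05 s, during which the arm holds its last target.

### The job

Fit the loose steel compression spring onto the upright rod of the slide clamp's base: lower it over the rod end with its inward-bent wire end downward, and whenever it snags press only lightly and twist it a little either way, giving way to side forces, until the bent end drops through the slot. Go on until the spring stands fully home on the base plate, then let go of it, and leave the clamp's other parts and the dish where they are.

Things in the scene. Friction and masses are not known exactly. Their poses are not given: they have to be found in the camera images.
- spring_grip (a point): Loose bare-steel compression spring standing upright: 29 mm outside, 23 mm inside diameter, 3 mm wire, 60 mm long, 0.12 kg. This point is on its axis, 53 mm above its lower end, mid-height of the close-wound top coils (46 to 60 mm up), which do not give: grip it there. z is its axis, up; +x is the side of the tang (see spring_foot).
- spring_foot (a point): Centre of the spring's lower end, on the axis in the plane of its underside; axes as spring_grip. Here the wire end is bent inward on the +x side: a radial tang 3 mm thick, tip 5.5 mm from the axis. The open coils compress 1.3 mm per N, at most 24 mm, so this end moves up under load; in twist they give 0.07 rad per 10 N mm.
- post: Fixed base of the slide clamp: aluminium plate 60 x 96 x 12 mm with an upright steel rod, 8 mm diameter, that carries two slotted collars. Origin on the worktop right under the rod, z up; the plate reaches 30 mm to +-x and -y of the rod and 66 mm to +y, where a slide bed has rails 5 mm high. More than 18 N between spring and base is too much.
- rod_tip (a point): Centre of the rod's upper end, 78 mm above the worktop and 24 mm above the head; same axes as the base.
- head_top (a point): On the rod's axis in the top of the head, the upper collar: 18.6 mm diameter, 44 to 54 mm above the worktop. One straight radial slot, 5.2 mm wide, runs down its full height, the only way past for the tang (0.13 rad to spare either way). It faces an unknown direction up to 1.3 rad either way from the base's +x. Axes as the base, not the slot.
- foot_top (a point): On the rod's axis in the top of the foot, the lower collar: 18.6 mm diameter, 12 to 24 mm above the worktop, with the same kind of slot, turned by another unknown angle up to 1.3 rad from the base's +x. While the tang rests on a collar the spring compresses when pushed; once it drops into the slot the force falls off. Axes as the base.
- rod_seat (a point): Point on the rod's axis in the plate's top face, 12 mm above the worktop; the spring's lower end comes to rest here. Same axes as the base.
- clamp_arm: Bystander: loose aluminium clamp bar 30 x 80 x 8 mm with a rubber foot, lying flat; origin at the centre of its underside.
- clamp_nut: Bystander: loose round nut, 24 mm diameter, 18 mm high; origin at the centre of its underside.
- petri_dish: Bystander: small culture dish, 60 mm across, 14 mm high; origin at the centre of its underside.

How it is judged:
By the outcome, as a careful person would: the job done as asked, in the order asked, and still so for the second after the job is handed in, with the robot touching nothing.
It also fails if it takes over 72 s, if anything falls off the work surface, if the arm or the gripper's body presses on something with over 40 N, if the wrist force passes 120 N, or if a joint passes its speed limit or range.

## Working session

There is one attempt and no reset: what is moved stays moved. The work goes in short steps, Python scripts to look and compute and a tool call to move; the robot and the scene stay as the last step left them, time stands still between calls to the robot, and variables do not carry over. Pictures are saved under pics/ and viewed, and the job is handed in when it is done.

Besides the shell and the picture viewer there is one more tool, called after "Request:" by a JSON object that holds its "api" and its "payload". send_rows: Moves the arm, as the interface text tells. Its arguments: {"type":"object","properties":{"deltas":{"type":"array","items":{"type":"object","properties":{"dx":{"type":"number"},"dy":{"type":"number"},"dz":{"type":"number"},"ax":{"type":"number"},"ay":{"type":"number"},"az":{"type":"number"},"fingers":{"type":"number"}}}}},"required":["deltas"]}

```bash
mkdir -p pics; ls; python3 - <<'E'
from plant import ctrl
import cv2,pickle
print(ctrl.get_obs())
for n in ("scene","top","wrist"):
    s=ctrl.snapshot(n); cv2.imwrite(f"pics/{n}0.png",s["image"])
    pickle.dump(s,open(f"{n}0.pkl","wb"))
    print(n,{k:v for k,v in s.items() if k!="image"})
E
```

```text
pics
{'clock': 0.0, 'joint_pos': array([ 8.59475232e+01,  2.05922563e+01,  6.32393817e-01, -2.23061616e-02,
       -7.01362032e+01, -1.65081434e+01]), 'qvel': array([ 0.08664703, -0.0201387 ,  0.05004738, -0.07803181, -0.17949355,
       -0.0750169 ]), 'tau': array([-7.25881928e-04, -5.82723427e+01,  2.93059802e+01,  6.99738532e+00,
        6.89040593e-03, -1.66713940e-04]), 'tool_pos': array([0.23689575, 0.63156451, 0.25059603]), 'orientation': array([   4.19660779,   89.90167157, -106.37160933]), 'force': array([-0.56639555, -0.14610603, -0.80579965]), 'moment': array([-0.03635841, -0.02380412,  0.03227103]), 'opening': 0.0878670770276575}
scene {'fx': 516.0679819138959, 'fy': 516.0679819138959, 'cx': 279.3147823558278, 'cy': 204.52961331875736, 'R': array([[ 0.65834425, -0.75253926, -0.01635558],
       [-0.6108916 , -0.52147949, -0.59571016],
       [ 0.43976618,  0.40217384, -0.80303294]]), 't': array([-0.19515478,  0.49114539,  0.68167028])}
top {'fx': 545.4644326785066, 'fy': 545.4644326785066, 'cx': 277.22915609225015, 'cy': 212.56583542994505, 'R': array([[ 0.00551283, -0.99991074,  0.01217047],
       [-0.99246563, -0.00696068, -0.12232551],
       [ 0.12239931, -0.01140441, -0.99241541]]), 't': array([0.21759085, 0.52883632, 1.18294547])}
wrist {'fx': 325.19226210127806, 'fy': 325.19226210127806, 'cx': 279.4690186097605, 'cy': 207.8672712187822, 'hand_eye': array([[-1.96635984e-04, -2.64646802e-01,  9.64345390e-01,
        -1.32263082e-01],
       [-2.85447709e-04, -9.64345355e-01, -2.64646851e-01,
         7.12745763e-02],
       [ 9.99999940e-01, -3.27309276e-04,  1.14082174e-04,
         4.13655887e-04],
       [ 0.00000000e+00,  0.00000000e+00,  0.00000000e+00,
         1.00000000e+00]])}
```

View pics/scene0.png

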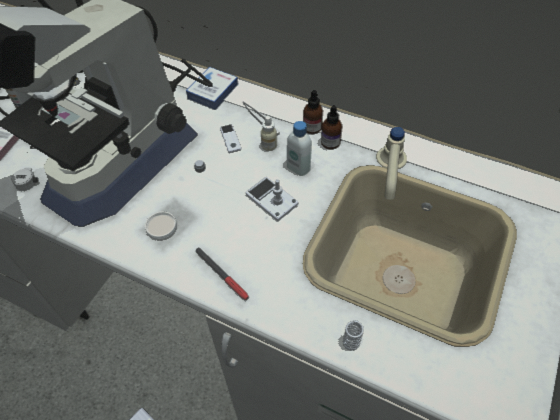

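View pics/top0.png

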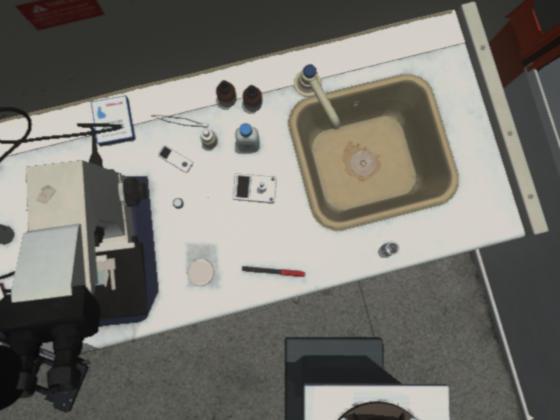

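View pics/wrist0.png

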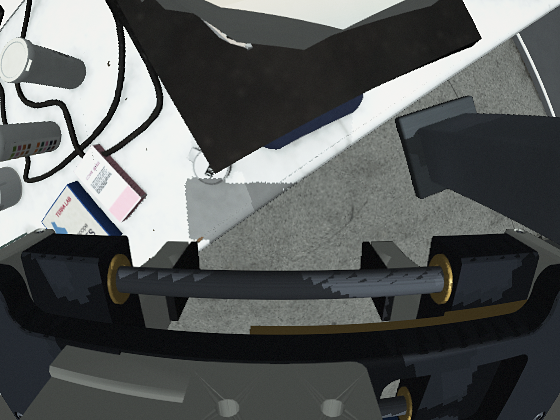

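```bash
cat > h.py <<'E'
import numpy as np,cv2,pickle
from scipy.spatial.transform import Rotation as Ro
def onplane(s,u,v,z):
    d=s["R"].T@np.array([(u-s["cx"])/s["fx"],(v-s["cy"])/s["fy"],1]); c=-s["R"].T@s["t"]
    return c+d*(z-c[2])/d[2]
def proj(s,X):
    p=s["R"]@np.array(X)+s["t"]; return np.array([s["cx"]+s["fx"]*p[0]/p[2],s["cy"]+s["fy"]*p[1]/p[2]])
def tri(a,pa,b,pb):
    A=[];B=[]
    for s,p in((a,pa),(b,pb)):
        d=s["R"].T@np.array([(p[0]-s["cx"])/s["fx"],(p[1]-s["cy"])/s["fy"],1]); d/=np.linalg.norm(d)
        P=np.eye(3)-np.outer(d,d); c=-s["R"].T@s["t"]; A.append(P);B.append(P@c)
    return np.linalg.solve(sum(A),sum(B))
def wproj(s,o,X):
    T=np.eye(4);T[:3,:3]=Ro.from_euler('xyz',o["orientation"],degrees=True).as_matrix();T[:3,3]=o["tool_pos"]
    p=np.linalg.inv(T@s["hand_eye"])@np.append(X,1); r=np.hypot(p[0],p[1]); th=np.arctan2(r,p[2])
    return np.array([s["cx"]+s["fx"]*th*p[0]/r,s["cy"]+s["fy"]*th*p[1]/r])
def wonplane(s,o,u,v,z):
    T=np.eye(4);T[:3,:3]=Ro.from_euler('xyz',o["orientation"],degrees=True).as_matrix();T[:3,3]=o["tool_pos"]
    M=T@s["hand_eye"]; a=np.array([u-s["cx"],v-s["cy"]])/s["fx"]; th=np.linalg.norm(a)
    d=np.append(a/th*np.sin(th),np.cos(th)); d=M[:3,:3]@d; c=M[:3,3]; return c+d*(z-c[2])/d[2]
E
python3 - <<'E'
from h import *
s=pickle.load(open("scene0.pkl","rb"));t=pickle.load(open("top0.pkl","rb"))
c=[s["image"][300:360,315:395],s["image"][165:225,237:317],t["image"][220:280,348:428],t["image"][157:217,215:295]]
c=[cv2.resize(x,(400,300),interpolation=cv2.INTER_CUBIC) for x in c]
cv2.imwrite("pics/c0.png",np.vstack([np.hstack(c[:2]),np.hstack(c[2:])]))
E
```

```text
(no output)
```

View pics/c0.png

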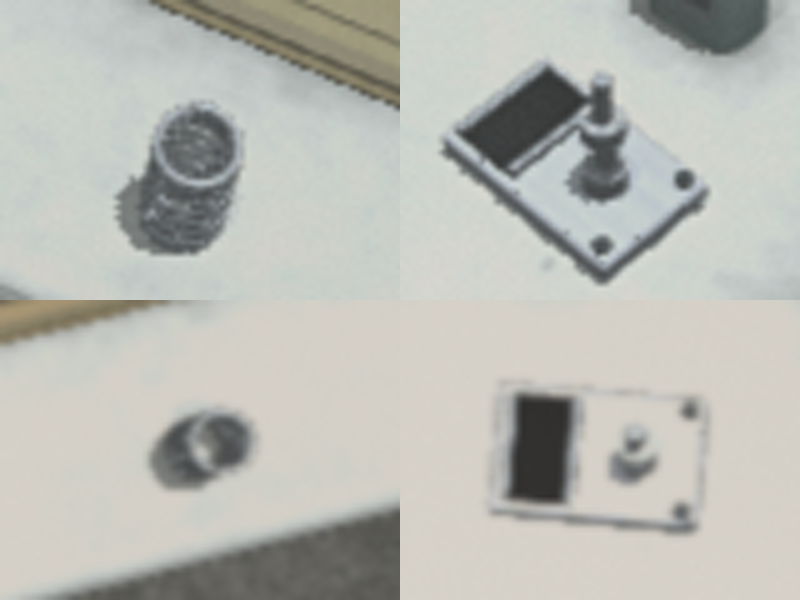

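```bash
python3 - <<'E'
from h import *
s=pickle.load(open("scene0.pkl","rb"));t=pickle.load(open("top0.pkl","rb"))
print("spring top",tri(s,(354.8,328),t,(392,248)),onplane(s,354.8,328,.06),onplane(t,392,248,.06))
print("rodtip",tri(s,(277,180.6),t,(262,183.6)),onplane(s,277,180.6,.078),onplane(t,262,183.6,.078))
f=lambda x,y:onplane(t,215+x/5-80,157+y/5-60,.012)
for p in((500,385),(705,398),(695,530),(492,515)): print(f(*p))
g=lambda x,y:onplane(s,237+(x-400)/5,165+y/5,.012)
print("scene")
for p in((545,62),(708,188),(605,275),(443,140)): print(g(*p))
E
```

```text
spring top [ 0.4486358  -0.02751277  0.05887162] [ 0.4482454  -0.02776777  0.06      ] [ 0.44850127 -0.02719882  0.06      ]
rodtip [0.58371563 0.25483115 0.07906014] [0.58395421 0.2556705  0.078     ] [0.58427605 0.25456567 0.078     ]
[0.61769815 0.31740371 0.012     ]
[0.61241158 0.223935   0.012     ]
[0.55161158 0.22811505 0.012     ]
[0.5578087  0.32012841 0.012     ]
scene
[0.61518703 0.31525767 0.012     ]
[0.60900357 0.22207937 0.012     ]
[0.55053248 0.22543511 0.012     ]
[0.55794961 0.31931284 0.012     ]
```

```bash
python3 - <<'E'
from h import *
s=pickle.load(open("scene0.pkl","rb"));t=pickle.load(open("top0.pkl","rb"))
print("bottle",tri(s,(300,127),t,(246,130)),"brown",tri(s,(315,96),t,(225,87)),tri(s,(331,110),t,(252,92)),"small",tri(s,(268,122),t,(207,130)),"faucet",tri(s,(398,132),t,(309,71)))
print("gripper?",proj(s,(.237,.632,.25)),proj(t,(.237,.632,.25)))
print(tri(s,(343,337),t,(384,252)))
c=[s["image"][0:200,0:200],t["image"][170:420,0:250]]
cv2.imwrite("pics/c1.png",np.hstack([cv2.resize(x,(400,400)) for x in c]))
E
```

```text
bottle [0.69125669 0.28878151 0.11707595] brown [0.79231252 0.33454945 0.10088386] [0.77739267 0.2777769  0.1070632 ] small [0.70120971 0.37901947 0.06746541] faucet [0.83779449 0.15247867 0.07885208]
gripper? [-39.69332647 123.28144102] [ 43.45078075 360.03961513]
[ 0.44038212 -0.01658767  0.02101794]
```

View pics/c1.png

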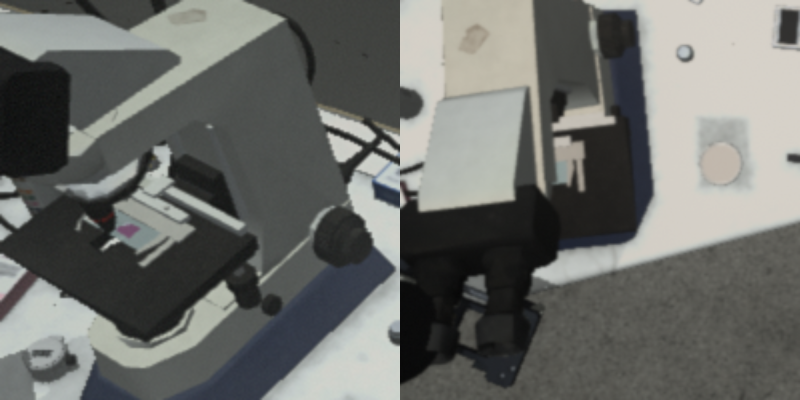

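Request:
{"api": "send_rows", "payload": {"deltas": [{"dz": 30},{"dz": 30},{"dy": 11,"dz": 29.5},{"dy": 11,"dz": 29.5},{"dy": 11,"dz": 29.5},{"dy": 11,"dz": 29.5},{"dy": 33,"dz": 28},{"dy": 33,"dz": 28},{"dy": 33,"dz": 28},{"dy": 33,"dz": 28}]}}

```text
validation failed for argument at $.de...
```

Request:
{"api": "send_rows", "payload": {"deltas": [{"dy": 48,"dz": -11},{"dy": 48,"dz": -11},{"dy": 48,"dz": -11},{"dy": 48,"dz": -11},{"dy": 48,"dz": -11},{"dy": 48,"dz": -11},{"dy": 48,"dz": -11},{"dy": 48,"dz": -11},{"dx": 0}]}}

```text
validation failed for argument at $.de...
```

```bash
cat > w.py <<'E'
from h import *
from plant import ctrl
import sys
n=sys.argv[1]
o=ctrl.get_obs(); s=ctrl.snapshot("wrist"); pickle.dump((o,s),open(n+".pkl","wb"))
for k in("clock","tool_pos","orientation","joint_pos","force","moment","opening"): print(k,np.round(o[k],4))
if len(sys.argv)>2:
    X=[float(v) for v in sys.argv[2].split(",")]; h=int(sys.argv[3]); p=wproj(s,o,X); print(p)
    u,v=np.round(p).astype(int); u=np.clip(u,h,560-h); v=np.clip(v,h*3//4,420-h*3//4)
    print("crop origin",u-h,v-h*3//4,"scale",400/h)
    im=cv2.resize(s["image"][v-h*3//4:v+h*3//4,u-h:u+h],(800,600),interpolation=cv2.INTER_CUBIC)
else: im=s["image"]
cv2.imwrite(f"pics/{n}.png",im)
E
python3 w.py w1
```

```text
clock 0.15
tool_pos [0.2369 0.6317 0.2509]
orientation [   6.2944   89.9307 -104.2625]
joint_pos [ 8.59521e+01  2.05805e+01  6.45900e-01 -1.31000e-02 -7.01337e+01
 -1.65046e+01]
force [-0.3512  0.3558  0.4301]
moment [-0.0257  0.0082  0.0185]
opening 0.0878
```

View pics/w1.png

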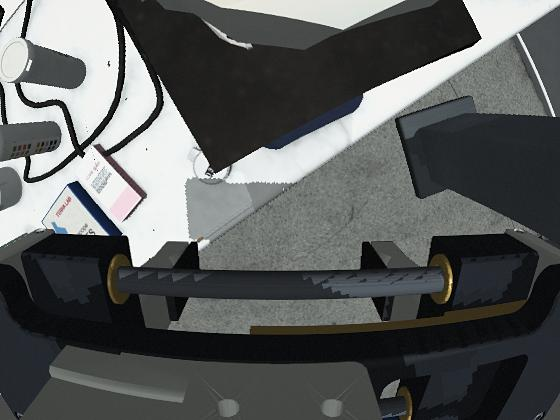

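Request:
{"api": "send_rows", "payload": {"deltas": [{"dx": 0,"dy": 0,"dz": 30,"ax": 0,"ay": 0,"az": 0,"fingers": 1},{"dx": 0,"dy": 0,"dz": 30,"ax": 0,"ay": 0,"az": 0,"fingers": 1}]}}

```text
clock: 0.45
tool_pos: [0.2157, 0.575, 0.2508]
orientation: [13.5, 89.9, -97.1]
force: [-1.1, -0.2, 0.5]
opening: 0.0874
```

Request:
{"api": "send_rows", "payload": {"deltas": [{"dx": 0,"dy": 11,"dz": 29.5,"ax": 0,"ay": 0,"az": 0,"fingers": 1},{"dx": 0,"dy": 11,"dz": 29.5,"ax": 0,"ay": 0,"az": 0,"fingers": 1},{"dx": 0,"dy": 11,"dz": 29.5,"ax": 0,"ay": 0,"az": 0,"fingers": 1},{"dx": 0,"dy": 11,"dz": 29.5,"ax": 0,"ay": 0,"az": 0,"fingers": 1},{"dx": 0,"dy": 33,"dz": 28,"ax": 0,"ay": 0,"az": 0,"fingers": 1},{"dx": 0,"dy": 33,"dz": 28,"ax": 0,"ay": 0,"az": 0,"fingers": 1},{"dx": 0,"dy": 33,"dz": 28,"ax": 0,"ay": 0,"az": 0,"fingers": 1},{"dx": 0,"dy": 33,"dz": 28,"ax": 0,"ay": 0,"az": 0,"fingers": 1}]}}

```text
clock: 1.45
tool_pos: [0.3003, 0.2974, 0.2517]
orientation: [-172.6, 90.0, 76.9]
force: [1.0, -0.3, 0.0]
opening: 0.0872
```

Request:
{"api": "send_rows", "payload": {"deltas": [{"dx": 0,"dy": 48,"dz": -11,"ax": 0,"ay": 0,"az": 0,"fingers": 1},{"dx": 0,"dy": 48,"dz": -11,"ax": 0,"ay": 0,"az": 0,"fingers": 1},{"dx": 0,"dy": 48,"dz": -11,"ax": 0,"ay": 0,"az": 0,"fingers": 1},{"dx": 0,"dy": 48,"dz": -11,"ax": 0,"ay": 0,"az": 0,"fingers": 1},{"dx": 0,"dy": 48,"dz": -11,"ax": 0,"ay": 0,"az": 0,"fingers": 1},{"dx": 0,"dy": 48,"dz": -11,"ax": 0,"ay": 0,"az": 0,"fingers": 1},{"dx": 0,"dy": 48,"dz": -11,"ax": 0,"ay": 0,"az": 0,"fingers": 1},{"dx": 0,"dy": 48,"dz": -11,"ax": 0,"ay": 0,"az": 0,"fingers": 1},{"dx": 0,"dy": 0,"dz": 0,"ax": 0,"ay": 0,"az": 0,"fingers": 1}]}}

```text
clock: 2.58
tool_pos: [0.6927, 0.2449, 0.2488]
orientation: [-32.4, 89.8, -143.1]
force: [-1.4, 0.3, -1.1]
opening: 0.0873
```

```bash
python3 w.py w1
```

```text
clock 2.575
tool_pos [0.6927 0.2449 0.2488]
orientation [ -32.3658   89.8309 -143.0781]
joint_pos [ 3.46033e+01  2.63562e+01  9.29600e+00  7.20000e-03 -7.31088e+01
  3.46823e+01]
force [-1.3814  0.2809 -1.1173]
moment [-0.0005  0.1207 -0.0347]
opening 0.0873
```

View pics/w1.png

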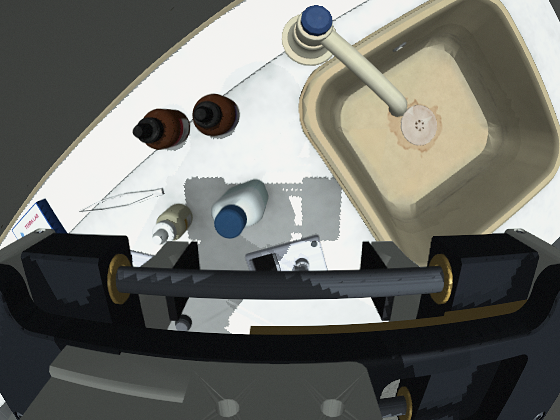

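Request:
{"api": "send_rows", "payload": {"deltas": [{"dx": 0,"dy": 0,"dz": 0,"ax": 2,"ay": 0,"az": 0,"fingers": 1},{"dx": 0,"dy": 0,"dz": 0,"ax": 2,"ay": 0,"az": 0,"fingers": 1},{"dx": 0,"dy": 0,"dz": 0,"ax": 2,"ay": 0,"az": 0,"fingers": 1},{"dx": 0,"dy": 0,"dz": 0,"ax": 2,"ay": 0,"az": 0,"fingers": 1},{"dx": 0,"dy": 0,"dz": 0,"ax": 2,"ay": 0,"az": 0,"fingers": 1},{"dx": 0,"dy": 0,"dz": 0,"ax": 2,"ay": 0,"az": 0,"fingers": 1},{"dx": 0,"dy": 0,"dz": 0,"ax": 2,"ay": 0,"az": 0,"fingers": 1},{"dx": 0,"dy": 0,"dz": 0,"ax": 2,"ay": 0,"az": 0,"fingers": 1},{"dx": 0,"dy": 0,"dz": 0,"ax": 2,"ay": 0,"az": 0,"fingers": 1},{"dx": 0,"dy": 0,"dz": 0,"ax": 2,"ay": 0,"az": 0,"fingers": 1},{"dx": 0,"dy": 0,"dz": 0,"ax": 2,"ay": 0,"az": 0,"fingers": 1},{"dx": 0,"dy": 0,"dz": 0,"ax": 2,"ay": 0,"az": 0,"fingers": 1}]}}

```text
clock: 4.12
tool_pos: [0.6894, 0.2467, 0.2522]
orientation: [-66.5, 90.0, 62.7]
force: [-0.6, 0.3, -0.6]
opening: 0.0874
```

Request:
{"api": "send_rows", "payload": {"deltas": [{"dx": 12,"dy": 0,"dz": 0,"ax": 2,"ay": 0,"az": 0,"fingers": 1},{"dx": 12,"dy": 0,"dz": 0,"ax": 2,"ay": 0,"az": 0,"fingers": 1},{"dx": 12,"dy": 0,"dz": 0,"ax": 2,"ay": 0,"az": 0,"fingers": 1},{"dx": 12,"dy": 0,"dz": 0,"ax": 2,"ay": 0,"az": 0,"fingers": 1},{"dx": 0,"dy": -22,"dz": 0,"ax": 0,"ay": 0,"az": 0,"fingers": 1},{"dx": 0,"dy": -22,"dz": 0,"ax": 0,"ay": 0,"az": 0,"fingers": 1},{"dx": 0,"dy": 0,"dz": 0,"ax": 0,"ay": 0,"az": 0,"fingers": 1}]}}

```text
clock: 5.0
tool_pos: [0.7344, 0.246, 0.2033]
orientation: [109.1, 90.0, -161.5]
force: [-0.5, 0.7, -0.8]
opening: 0.0875
```

```bash
python3 w.py w2; python3 w.py w2c .584,.255,.054 60
```

```text
clock 5.0
tool_pos [0.7344 0.246  0.2033]
orientation [ 109.0682   89.9841 -161.4877]
joint_pos [ 3.285480e+01  3.144550e+01  1.181990e+01 -4.200000e-03 -7.038980e+01
 -1.234094e+02]
force [-0.4908  0.6915 -0.8476]
moment [ 0.003  -0.1309 -0.0393]
opening 0.0875
clock 5.05
tool_pos [0.7338 0.246  0.2034]
orientation [ 89.7949  89.9726 179.2445]
joint_pos [ 3.287510e+01  3.139360e+01  1.175340e+01 -1.610000e-02 -7.038270e+01
 -1.234201e+02]
force [-1.0461 -0.3344 -0.1302]
moment [ 0.0715 -0.1226 -0.0223]
opening 0.0876
[288.80640468  32.29640627]
crop origin 229 0 scale 6.666666666666667
```

View pics/w2.png

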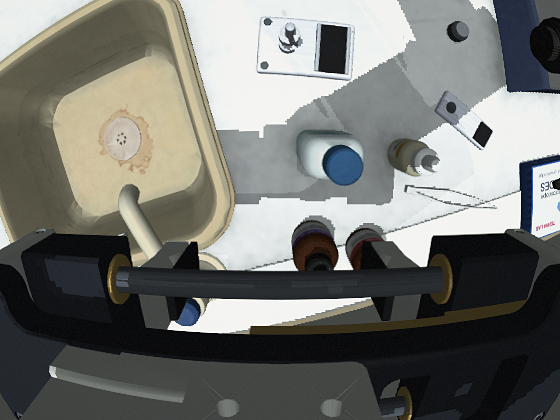

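View pics/w2c.png

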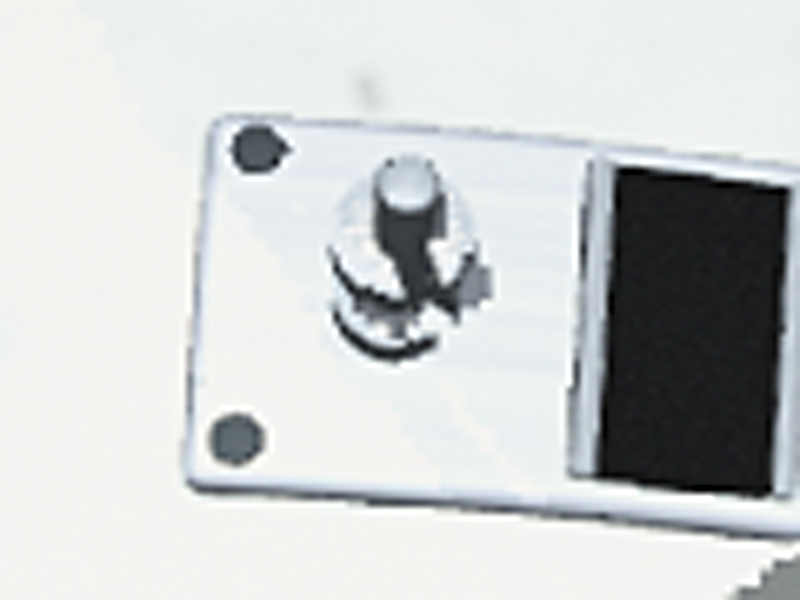

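```bash
cat > ov.py <<'E'
from h import *
import sys
n,out=sys.argv[1],sys.argv[2]; cx,cy,h=[float(v) for v in sys.argv[3].split(",")]; ah,af=[np.radians(float(v)) for v in sys.argv[4].split(",")]
o,s=pickle.load(open(n+".pkl","rb"))
X0=np.array([cx,cy]); h=int(h); p=wproj(s,o,[*X0,.045]); u,v=np.round(p).astype(int); u=np.clip(u,h,560-h); v=np.clip(v,h*3//4,420-h*3//4)
im=cv2.resize(s["image"][v-h*3//4:v+h*3//4,u-h:u+h],(800,600),interpolation=cv2.INTER_CUBIC); k=400/h
raw=im.copy()
def P(X): q=wproj(s,o,X); return tuple(np.round(((q-[u-h,v-h*3//4]+.5)*k)).astype(int))
def circ(r,z,c):
    pts=[P([*(X0+r*np.array([np.cos(a),np.sin(a)])),z]) for a in np.linspace(0,2*np.pi,49)]
    cv2.polylines(im,[np.array(pts)],True,c,1)
def slot(a,z,c):
    d=np.array([np.cos(a),np.sin(a)]);e=np.array([-d[1],d[0]])*.0026
    for sgn in(1,-1): cv2.line(im,P([*(X0+d*.003+sgn*e),z]),P([*(X0+d*.0093+sgn*e),z]),c,1)
circ(.004,.078,(0,0,255));circ(.004,.054,(0,0,255));circ(.0093,.054,(0,200,0));circ(.0093,.044,(0,200,0));circ(.0093,.024,(255,0,0));circ(.0093,.012,(255,0,0))
slot(ah,.054,(0,200,0));slot(af,.024,(255,0,0))
cv2.imwrite(f"pics/{out}.png",im);cv2.imwrite(f"pics/{out}r.png",raw)
E
python3 ov.py w2c ov1 .584,.255,28 30,60
```

```text
(no output)
```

View pics/ov1.png

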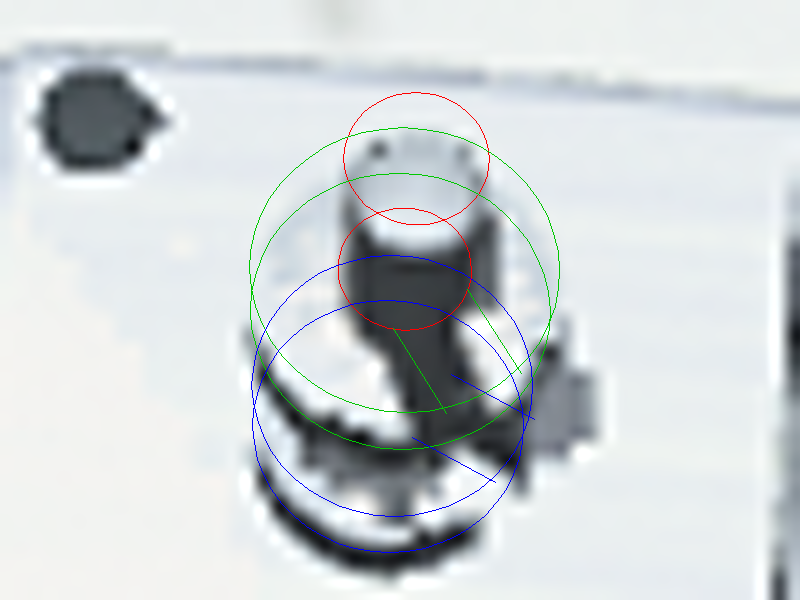

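View pics/ov1r.png

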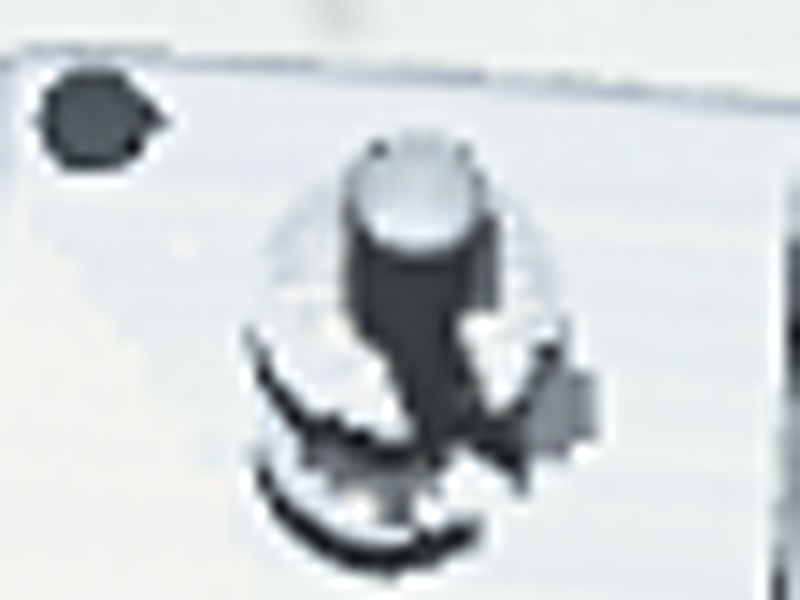

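```bash
python3 ov.py w2c ov2 .5863,.2547,28 18,58
```

```text
(no output)
```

View pics/ov2.png

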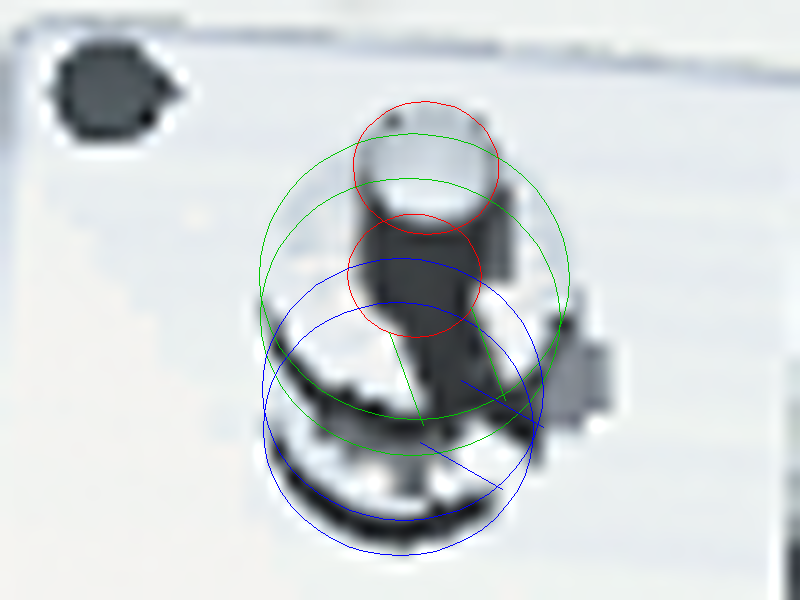

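Request:
{"api": "send_rows", "payload": {"deltas": [{"dx": 0,"dy": 0,"dz": 0,"ax": 1.875,"ay": 0,"az": 0,"fingers": 0.2},{"dx": 0,"dy": 0,"dz": 0,"ax": 1.875,"ay": 0,"az": 0,"fingers": 0.2},{"dx": 0,"dy": 0,"dz": 0,"ax": 1.875,"ay": 0,"az": 0,"fingers": 0.2},{"dx": 0,"dy": 0,"dz": 0,"ax": 1.875,"ay": 0,"az": 0,"fingers": 0.2},{"dx": 0,"dy": 8,"dz": -32,"ax": 0,"ay": 0,"az": 0,"fingers": 0.2},{"dx": 0,"dy": 8,"dz": -32,"ax": 0,"ay": 0,"az": 0,"fingers": 0.2},{"dx": 30,"dy": 0,"dz": 0,"ax": 0,"ay": 0,"az": 0,"fingers": 0.2},{"dx": 30,"dy": 0,"dz": 0,"ax": 0,"ay": 0,"az": 0,"fingers": 0.2},{"dx": 30,"dy": 0,"dz": 0,"ax": 0,"ay": 0,"az": 0,"fingers": 0.2},{"dx": 10,"dy": 0,"dz": 0,"ax": 0,"ay": 0,"az": 0,"fingers": 0.2},{"dx": 0,"dy": 0,"dz": 0,"ax": 0,"ay": 0,"az": 0,"fingers": 0.2}]}}

```text
clock: 6.48
tool_pos: [0.6819, 0.2054, 0.1038]
orientation: [173.9, 90.0, -134.1]
force: [-0.4, -0.1, 0.9]
opening: 0.0174
```

```bash
python3 w.py w3; python3 ov.py w3 ov3 .5863,.2547,45 18,58
```

```text
clock 6.475
tool_pos [0.6819 0.2054 0.1038]
orientation [ 173.8969   89.9703 -134.1296]
joint_pos [ 3.238850e+01  3.027340e+01 -4.073400e+00  8.400000e-03 -5.568220e+01
 -1.604198e+02]
force [-0.3774 -0.1177  0.9052]
moment [ 0.0803 -0.2231  0.0293]
opening 0.0174
```

View pics/w3.png

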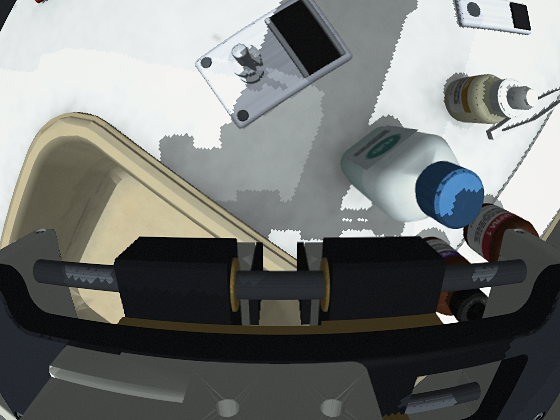

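View pics/ov3.png

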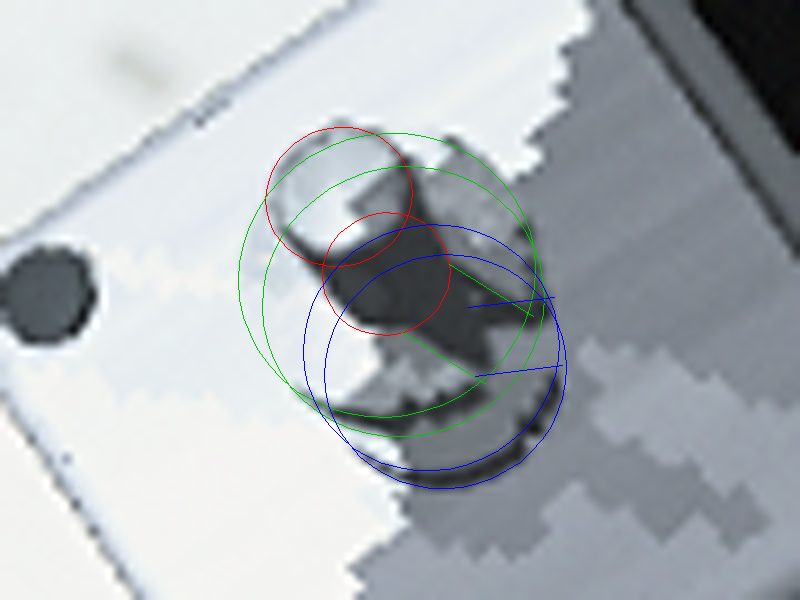

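View pics/ov3r.png

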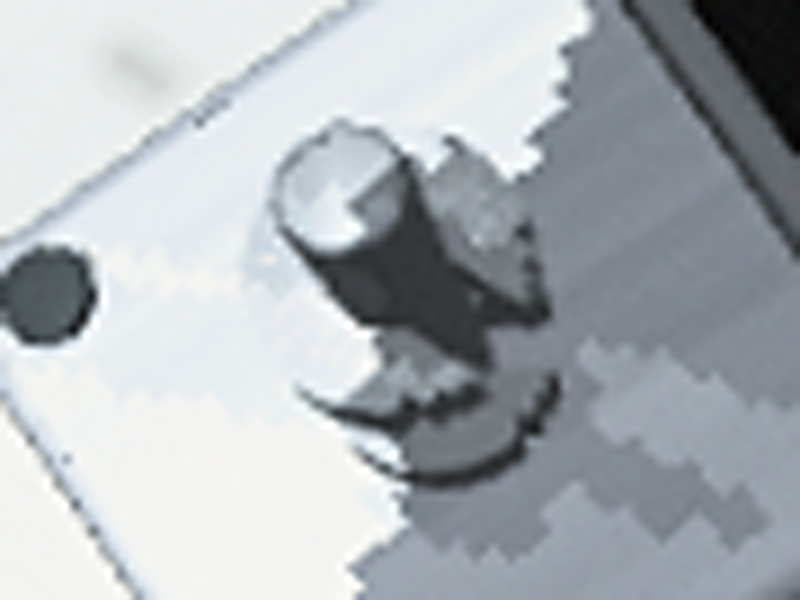

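Request:
{"api": "send_rows", "payload": {"deltas": [{"dx": -30,"dy": 0,"dz": 0,"ax": 0,"ay": 0,"az": 0,"fingers": 0.2},{"dx": -20,"dy": -5,"dz": -24,"ax": 0,"ay": 0,"az": 0,"fingers": 0.2},{"dx": 0,"dy": -10,"dz": -47,"ax": 0,"ay": 0,"az": 0,"fingers": 0.2},{"dx": 0,"dy": -10,"dz": -47,"ax": 0,"ay": 0,"az": 0,"fingers": 1},{"dx": 0,"dy": -10,"dz": -47,"ax": 0,"ay": 0,"az": 0,"fingers": 1},{"dx": 0,"dy": -10,"dz": -47,"ax": 0,"ay": 0,"az": 0,"fingers": 1},{"dx": 0,"dy": -10,"dz": -47,"ax": 0,"ay": 0,"az": 0,"fingers": 1},{"dx": 20,"dy": -10,"dz": -48,"ax": 0,"ay": 0,"az": 0,"fingers": 1},{"dx": 30,"dy": 0,"dz": 0,"ax": 0,"ay": 0,"az": 0,"fingers": 1},{"dx": 0,"dy": 0,"dz": 0,"ax": 0,"ay": 0,"az": 0,"fingers": 1},{"dx": 0,"dy": 0,"dz": 0,"ax": 0,"ay": 0,"az": 0,"fingers": 1}]}}

```text
clock: 7.9
tool_pos: [0.5456, -0.0761, 0.1053]
orientation: [-52.5, 89.9, -0.5]
force: [-0.3, -0.4, 0.4]
opening: 0.0864
```

```bash
python3 w.py w4; python3 w.py w4c .4485,-.0275,.05 50
```

```text
clock 7.9
tool_pos [ 0.5456 -0.0761  0.1053]
orientation [-52.4569  89.8689  -0.46  ]
joint_pos [ 1.245120e+01  1.702340e+01 -2.591820e+01  4.010000e-02 -4.693060e+01
 -1.404817e+02]
force [-0.3133 -0.4465  0.4488]
moment [ 0.0176 -0.217  -0.0069]
opening 0.0864
clock 7.95
tool_pos [ 0.5457 -0.076   0.1053]
orientation [-48.5928  89.8506   3.4137]
joint_pos [ 1.246430e+01  1.701870e+01 -2.592010e+01  3.220000e-02 -4.691360e+01
 -1.404798e+02]
force [ 0.3509  0.281  -0.0214]
moment [ 0.0379 -0.1917 -0.0094]
opening 0.0871
[241.93874039  60.57089586]
crop origin 192 24 scale 8.0
```

View pics/w4.png

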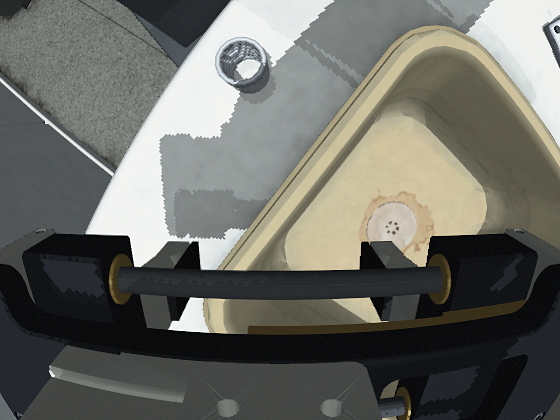

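View pics/w4c.png

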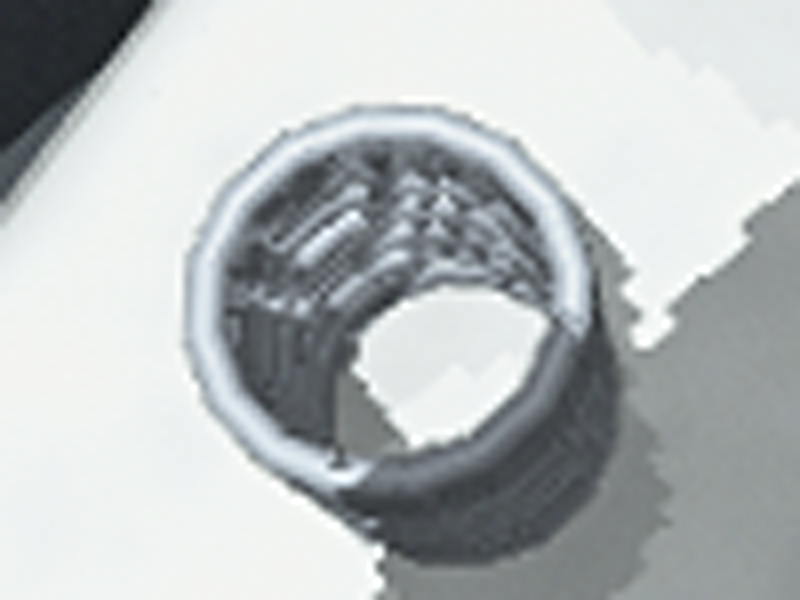

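Request:
{"api": "send_rows", "payload": {"deltas": [{"dx": 0,"dy": 38,"dz": -24,"ax": 0,"ay": 0,"az": 0,"fingers": 1},{"dx": 0,"dy": 0,"dz": 0,"ax": 0,"ay": 0,"az": 0,"fingers": 1}]}}

```text
clock: 8.25
tool_pos: [0.4975, -0.0716, 0.1043]
orientation: [65.7, 90.0, 117.7]
force: [0.3, 0.2, 0.2]
opening: 0.0875
```

```bash
python3 -c "
from h import *
o,s=pickle.load(open('w4.pkl','rb'));print(wonplane(s,o,241,61.6,.059))"
python3 w.py w5c .4485,-.0275,.04 32
```

```text
[ 0.45047944 -0.02865118  0.059     ]
clock 8.25
tool_pos [ 0.4975 -0.0716  0.1043]
orientation [ 65.748   89.9696 117.7356]
joint_pos [ 1.422480e+01  1.310720e+01 -3.179230e+01 -4.170000e-02 -4.510760e+01
 -1.422079e+02]
force [0.3309 0.2014 0.2373]
moment [-0.0088 -0.3142 -0.0264]
opening 0.0875
[287.71593572 129.64874134]
crop origin 256 106 scale 12.5
```

View pics/w5c.png

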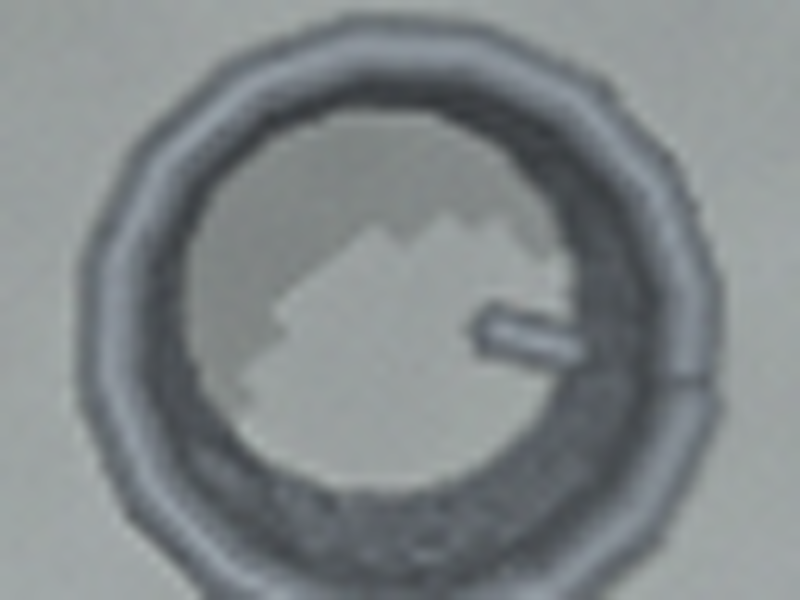

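```bash
python3 -c "
from h import *
o,s=pickle.load(open('w5c.pkl','rb'))
g=lambda x,y,z:wonplane(s,o,256+x/12.5-.5,106+y/12.5-.5,z)
a=g(478,330,.0015);b=g(578,350,.0015);print(a,b,np.degrees(np.arctan2(*(b-a)[1::-1])))
c=g(400,330,.0585);c2=g(382,300,.003);print('top c',c,'bot c',c2)
for k in(a,b):
  d=k-c2;print(np.degrees(np.arctan2(d[1],d[0])),np.linalg.norm(d[:2]))
E=o['orientation'];print('tooly',E[2]+90-E[0])
"
```

```text
[ 0.45390302 -0.02498694  0.0015    ] [ 0.45832783 -0.02113137  0.0015    ] 41.06734803948026
top c [ 0.44869622 -0.02839538  0.0585    ] bot c [ 0.44910566 -0.02827666  0.003     ]
34.43975916666133 0.005816956921665145
37.76830791449497 0.0116663467121494
tooly 141.98753467398038
```

Request:
{"api": "send_rows", "payload": {"deltas": [{"dx": 0,"dy": 32.5,"dz": 2,"ax": 0,"ay": 0,"az": 0,"fingers": 1},{"dx": 0,"dy": 32.5,"dz": 2.5,"ax": 0,"ay": 0,"az": 0,"fingers": 1},{"dx": 0,"dy": 0,"dz": 0,"ax": -2,"ay": 0,"az": 0,"fingers": 1},{"dx": 0,"dy": 0,"dz": 0,"ax": -2,"ay": 0,"az": 0,"fingers": 1},{"dx": 0,"dy": 0,"dz": 0,"ax": -2,"ay": 0,"az": 0,"fingers": 1},{"dx": 0,"dy": 0,"dz": 0,"ax": -2,"ay": 0,"az": 0,"fingers": 1},{"dx": 0,"dy": 0,"dz": 0,"ax": -2,"ay": 0,"az": 0,"fingers": 1},{"dx": 0,"dy": 0,"dz": 0,"ax": -2,"ay": 0,"az": 0,"fingers": 1},{"dx": 0,"dy": 0,"dz": 0,"ax": -2,"ay": 0,"az": 0,"fingers": 1}]}}

```text
clock: 9.43
tool_pos: [0.4527, -0.0278, 0.1044]
orientation: [-111.1, 89.9, 11.2]
force: [-0.2, 0.7, 0.6]
opening: 0.0876
```

Request:
{"api": "send_rows", "payload": {"deltas": [{"dx": 0,"dy": 0,"dz": 0,"ax": -2,"ay": 0,"az": 0,"fingers": 1},{"dx": 0,"dy": 0,"dz": 0,"ax": -2,"ay": 0,"az": 0,"fingers": 1},{"dx": 0,"dy": 0,"dz": 0,"ax": -2,"ay": 0,"az": 0,"fingers": 1},{"dx": 0,"dy": 0,"dz": 0,"ax": -2,"ay": 0,"az": 0,"fingers": 1},{"dx": 0,"dy": 0,"dz": 0,"ax": -2,"ay": 0,"az": 0,"fingers": 0.6},{"dx": 0,"dy": 0,"dz": 0,"ax": -1.6,"ay": 0,"az": 0,"fingers": 0.6},{"dx": 0,"dy": 0,"dz": 0,"ax": 0,"ay": 0,"az": 0,"fingers": 0.6}]}}

```text
clock: 10.3
tool_pos: [0.4524, -0.0279, 0.1042]
orientation: [-167.4, 89.9, 12.5]
force: [-0.4, -0.1, -0.1]
opening: 0.0632
```

```bash
python3 -c "
from plant import ctrl
o=ctrl.get_obs();E=o['orientation'];print(o['clock'],o['tool_pos'],E,'tooly',E[2]+90-E[0],o['joint_pos'],o['opening'])"
```

```text
10.3 [ 0.45239918 -0.02790303  0.10418928] [-167.42005158   89.91502009   12.50336866] tooly 269.9234202404523 [ 2.15161417e+01  8.69712288e+00 -3.78053326e+01  1.93703842e-02
 -4.34136154e+01 -2.16067826e+01] 0.06320071023718618
```

Request:
{"api": "send_rows", "payload": {"deltas": [{"dx": 0,"dy": 0,"dz": 3.4,"ax": 0,"ay": 0,"az": 0,"fingers": 0.6},{"dx": 20,"dy": 0,"dz": 0,"ax": 0,"ay": 0,"az": 0,"fingers": 0.6},{"dx": 20,"dy": 0,"dz": 0,"ax": 0,"ay": 0,"az": 0,"fingers": 0.6},{"dx": 5,"dy": 0,"dz": 0,"ax": 0,"ay": 0,"az": 0,"fingers": 0.6},{"dx": 0,"dy": 0,"dz": 0,"ax": 0,"ay": 0,"az": 0,"fingers": 0.38},{"dx": 0,"dy": 0,"dz": 0,"ax": 0,"ay": 0,"az": 0,"fingers": 0.36},{"dx": 0,"dy": 0,"dz": 0,"ax": 0,"ay": 0,"az": 0,"fingers": 0.34}]}}

```text
clock: 11.18
tool_pos: [0.4482, -0.0283, 0.0592]
orientation: [-160.9, 89.9, 19.0]
force: [0.4, 0.4, -0.7]
opening: 0.0313
```

Request:
{"api": "send_rows", "payload": {"deltas": [{"dx": 0,"dy": 0,"dz": 0,"ax": 0,"ay": 0,"az": 0,"fingers": 0.33},{"dx": 0,"dy": 0,"dz": 0,"ax": 0,"ay": 0,"az": 0,"fingers": 0.32},{"dx": 0,"dy": 0,"dz": 0,"ax": 0,"ay": 0,"az": 0,"fingers": 0.31},{"dx": 0,"dy": 0,"dz": 0,"ax": 0,"ay": 0,"az": 0,"fingers": 0.31}]}}

```text
clock: 11.68
tool_pos: [0.448, -0.0283, 0.0587]
orientation: [-169.0, 90.0, 10.9]
force: [1.5, -0.2, 0.6]
opening: 0.0283
```

```bash
python3 -c "
from plant import ctrl
o=ctrl.get_obs();E=o['orientation'];print(o['clock'],o['tool_pos'],E,'tooly',E[2]+90-E[0],o['force'],o['moment'],o['opening'])"
```

```text
11.675 [ 0.44804398 -0.0283404   0.05865474] [-169.04391815   89.97465901   10.90271274] tooly 269.9466308942753 [ 1.52986436 -0.2296475   0.61755855] [ 0.05645187 -0.48256696 -0.00861475] 0.028319101753692337
```

Request:
{"api": "send_rows", "payload": {"deltas": [{"dx": 0,"dy": 0,"dz": 0,"ax": 0,"ay": 0,"az": 0,"fingers": 0.6},{"dx": 0,"dy": 0,"dz": 0,"ax": 0,"ay": 0,"az": 0,"fingers": 0.6},{"dx": 0,"dy": 0,"dz": 0,"ax": 2,"ay": 0,"az": 0,"fingers": 0.6},{"dx": 0,"dy": 0,"dz": 0,"ax": 2,"ay": 0,"az": 0,"fingers": 0.6},{"dx": 0,"dy": 0,"dz": 0,"ax": 2,"ay": 0,"az": 0,"fingers": 0.6},{"dx": 0,"dy": 0,"dz": 0,"ax": 2,"ay": 0,"az": 0,"fingers": 0.6},{"dx": 0,"dy": 0,"dz": 0,"ax": 2,"ay": 0,"az": 0,"fingers": 0.6},{"dx": 0,"dy": 0,"dz": 0,"ax": 2,"ay": 0,"az": 0,"fingers": 0.6},{"dx": 0,"dy": 0,"dz": 0,"ax": 2,"ay": 0,"az": 0,"fingers": 0.6},{"dx": 0,"dy": 0,"dz": 0,"ax": 2,"ay": 0,"az": 0,"fingers": 0.6},{"dx": 0,"dy": 0,"dz": 0,"ax": 2,"ay": 0,"az": 0,"fingers": 0.6},{"dx": 0,"dy": 0,"dz": 0,"ax": 0,"ay": 0,"az": 0,"fingers": 0.6}]}}

```text
clock: 13.18
tool_pos: [0.4475, -0.0285, 0.0584]
orientation: [104.5, 90.0, -165.5]
force: [-0.7, 0.7, -0.6]
opening: 0.053
```

```bash
python3 -c "
from plant import ctrl
o=ctrl.get_obs();E=o['orientation'];print(o['clock'],o['tool_pos'],E,'tooly',E[2]+90-E[0],o['force'],o['moment'],o['opening'])"; python3 w.py w6
```

```text
13.175 [ 0.44747578 -0.02851586  0.05841317] [ 104.46094105   89.96408012 -165.53682039] tooly -179.99776143520455 [-0.71976219  0.72776284 -0.57789194] [ 0.04980706 -0.1655006   0.00467058] 0.05297651823252858
clock 13.175
tool_pos [ 0.4475 -0.0285  0.0584]
orientation [ 104.4609   89.9641 -165.5368]
joint_pos [ 2.167520e+01  1.267190e+01 -4.116370e+01 -7.600000e-03 -3.620000e+01
 -1.116668e+02]
force [-0.7198  0.7278 -0.5779]
moment [ 0.0498 -0.1655  0.0047]
opening 0.053
```

View pics/w6.png

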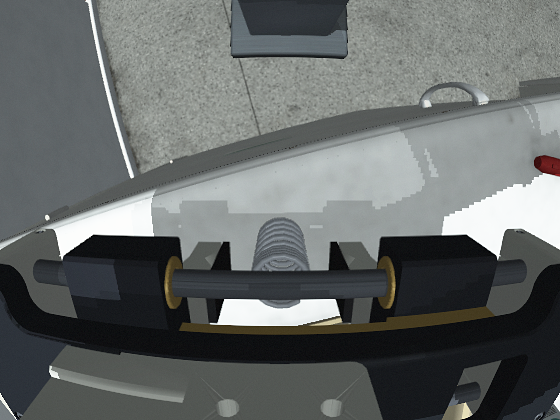

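Request:
{"api": "send_rows", "payload": {"deltas": [{"dx": 0,"dy": -0.5,"dz": 0,"ax": 0,"ay": 0,"az": 0,"fingers": 0.38},{"dx": 0,"dy": 0,"dz": 0,"ax": 0,"ay": 0,"az": 0,"fingers": 0.36},{"dx": 0,"dy": 0,"dz": 0,"ax": 0,"ay": 0,"az": 0,"fingers": 0.34},{"dx": 0,"dy": 0,"dz": 0,"ax": 0,"ay": 0,"az": 0,"fingers": 0.32},{"dx": 0,"dy": 0,"dz": 0,"ax": 0,"ay": 0,"az": 0,"fingers": 0.25},{"dx": 0,"dy": 0,"dz": 0,"ax": 0,"ay": 0,"az": 0,"fingers": 0.25}]}}

```text
clock: 13.98
tool_pos: [0.4483, -0.0283, 0.0586]
orientation: [-55.4, 90.0, 34.5]
force: [-0.2, -0.0, -1.1]
opening: 0.0284
```

Request:
{"api": "send_rows", "payload": {"deltas": [{"dx": -30,"dy": 0,"dz": 0,"ax": 0,"ay": 0,"az": 0,"fingers": 0.25},{"dx": -50,"dy": 0,"dz": 0,"ax": 0,"ay": 0,"az": 0,"fingers": 0.25},{"dx": -30,"dy": 0,"dz": 0,"ax": 0,"ay": 0,"az": 0,"fingers": 0.25},{"dx": 0,"dy": 0,"dz": 0,"ax": 0,"ay": 0,"az": 0,"fingers": 0.25}]}}

```text
clock: 14.48
tool_pos: [0.4495, -0.028, 0.1708]
orientation: [-72.0, 89.7, 18.0]
force: [0.4, -0.5, -2.1]
opening: 0.0282
```

```bash
python3 w.py w7
```

```text
clock 14.475
tool_pos [ 0.4495 -0.028   0.1708]
orientation [-72.0017  89.7225  17.957 ]
joint_pos [ 2.16503e+01  3.14800e+00 -3.33471e+01  2.23000e-02 -5.32280e+01
 -1.11705e+02]
force [ 0.3576 -0.4912 -2.0567]
moment [ 0.0735 -0.1893 -0.0062]
opening 0.0282
```

View pics/w7.png

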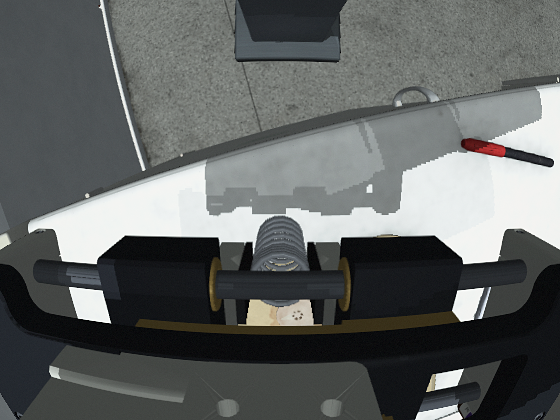

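Request:
{"api": "send_rows", "payload": {"deltas": [{"dx": 0,"dy": -17,"dz": 35,"ax": 0,"ay": 0,"az": 0,"fingers": 0.25},{"dx": 0,"dy": -17,"dz": 35,"ax": 0,"ay": 0,"az": 0,"fingers": 0.25},{"dx": 0,"dy": -17,"dz": 35,"ax": 0,"ay": 0,"az": 0,"fingers": 0.25},{"dx": 0,"dy": -17,"dz": 35,"ax": 0,"ay": 0,"az": 0,"fingers": 0.25},{"dx": 0,"dy": -17,"dz": 35,"ax": 0,"ay": 0,"az": 0,"fingers": 0.25},{"dx": 0,"dy": -17,"dz": 35,"ax": 0,"ay": 0,"az": 0,"fingers": 0.25},{"dx": 0,"dy": -17,"dz": 35,"ax": 0,"ay": 0,"az": 0,"fingers": 0.25},{"dx": 0,"dy": -15,"dz": 38,"ax": 0,"ay": 0,"az": 0,"fingers": 0.25},{"dx": 0,"dy": 0,"dz": 0,"ax": 1.9,"ay": 0,"az": 0,"fingers": 0.25},{"dx": 0,"dy": 0,"dz": 0,"ax": 1.9,"ay": 0,"az": 0,"fingers": 0.25},{"dx": 0,"dy": 0,"dz": 0,"ax": 0,"ay": 0,"az": 0,"fingers": 0.25}]}}

```text
clock: 15.9
tool_pos: [0.5819, 0.2541, 0.1665]
orientation: [144.2, 89.8, -144.8]
force: [-0.9, -0.1, -1.4]
opening: 0.0287
```

```bash
cat > st.py <<'E'
from h import *
from plant import ctrl
o=ctrl.get_obs();E=o['orientation'];R=Ro.from_euler('xyz',E,degrees=True).as_matrix()
p=o['tool_pos'];ty=np.degrees(np.arctan2(R[1,1],R[0,1]))
print(o['clock'],np.round(p*1000,2),'tooly %.1f tang %.1f'%(ty%360,ty%360-142),'down',np.round(R[:,0],4),'F',np.round(o['force'],1),'M',np.round(o['moment'],2),o['opening'],'foot z %.1f'%(p[2]*1000-58.6))
d=np.array([.5838,.2547,p[2]])-p;print('to rod: dy,dz',np.round(1000*R.T@d,2)); print(np.round(o['joint_pos'],1))
E
cat > fx.py <<'E'
from h import *
from plant import ctrl
import sys
n=sys.argv[1];c=[]
for k in("scene","top"):
    s=ctrl.snapshot(k);pickle.dump(s,open(f"{n}{k}.pkl","wb"))
    u,v=np.round(proj(s,(.584,.255,.09))).astype(int);c.append(cv2.resize(s["image"][v-40:v+40,u-27:u+27],(400,600),interpolation=cv2.INTER_CUBIC)); print(k,u-27,v-40,"x7.4,7.5")
cv2.imwrite(f"pics/{n}.png",np.hstack(c))
E
python3 st.py; python3 fx.py f1
```

```text
15.9 [581.86 254.07 166.48] tooly 161.0 tang 19.0 down [-0.0026 -0.0018 -1.    ] F [-0.9 -0.1 -1.4] M [ 0.01 -0.21 -0.  ] 0.028675320160298636 foot z 107.9
to rod: dy,dz [-0.01 -1.63  1.22]
[  41.2   20.6  -11.    -0.   -58.6 -150.1]
scene 250 137 x7.4,7.5
top 235 143 x7.4,7.5
```

View pics/f1.png

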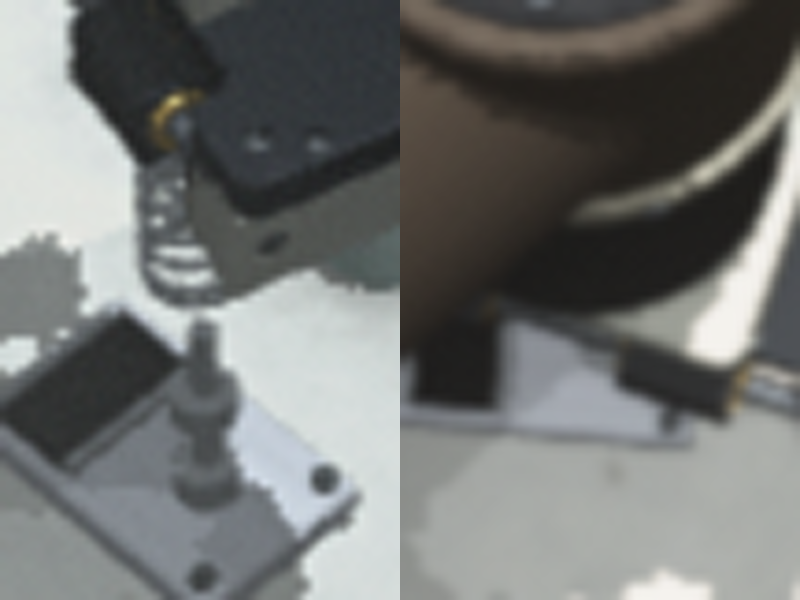

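Request:
{"api": "send_rows", "payload": {"deltas": [{"dx": 0,"dy": -1.6,"dz": 1.2,"ax": 0,"ay": 0,"az": 0,"fingers": 0.25},{"dx": 12,"dy": 0,"dz": 0,"ax": 0,"ay": 0,"az": 0,"fingers": 0.25},{"dx": 12,"dy": 0,"dz": 0,"ax": 0,"ay": 0,"az": 0,"fingers": 0.25},{"dx": 0,"dy": 0,"dz": 0,"ax": 0,"ay": 0,"az": 0,"fingers": 0.25}]}}

```text
clock: 16.5
tool_pos: [0.5836, 0.2544, 0.1427]
orientation: [144.1, 89.8, -144.9]
force: [-0.7, -0.2, -0.2]
opening: 0.0283
```

```bash
python3 st.py; python3 fx.py f2
```

```text
16.5 [583.61 254.41 142.74] tooly 160.9 tang 18.9 down [-0.0025 -0.0017 -1.    ] F [-0.7 -0.2 -0.2] M [ 0.04 -0.18 -0.04] 0.02830173472006468 foot z 84.1
to rod: dy,dz [-0.   -0.08  0.33]
[  41.1   22.   -12.3   -0.   -55.9 -150.1]
scene 250 137 x7.4,7.5
top 235 143 x7.4,7.5
```

View pics/f2.png

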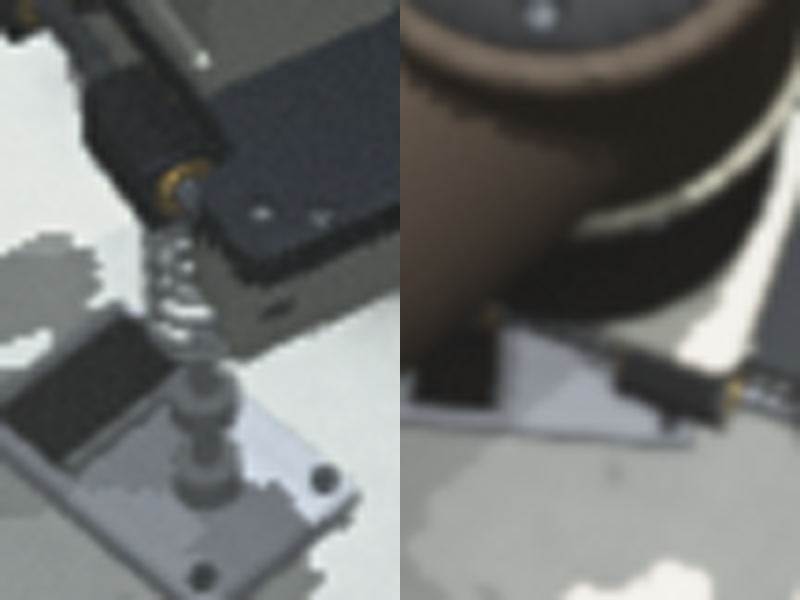

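Request:
{"api": "send_rows", "payload": {"deltas": [{"dx": 4,"dy": 0,"dz": 0.3,"ax": 0,"ay": 0,"az": 0,"fingers": 0.25},{"dx": 4,"dy": 0,"dz": 0,"ax": 0,"ay": 0,"az": 0,"fingers": 0.25},{"dx": 4,"dy": 0,"dz": 0,"ax": 0,"ay": 0,"az": 0,"fingers": 0.25},{"dx": 0,"dy": 0,"dz": 0,"ax": 0,"ay": 0,"az": 0,"fingers": 0.25}]}}

```text
clock: 17.1
tool_pos: [0.5844, 0.2552, 0.1321]
orientation: [145.8, 90.0, -143.2]
force: [-0.3, -0.0, -1.0]
opening: 0.0281
```

```bash
python3 st.py; python3 fx.py f3; python3 w.py w8 .584,.255,.1 60
```

```text
17.1 [584.38 255.23 132.14] tooly 160.9 tang 18.9 down [-5.e-04 -4.e-04 -1.e+00] F [-0.3 -0.  -1. ] M [-0.02 -0.23  0.02] 0.028099747352737875 foot z 73.5
to rod: dy,dz [ 0.    0.38 -0.69]
[  41.1   22.6  -12.9   -0.   -54.6 -150.2]
scene 250 137 x7.4,7.5
top 235 143 x7.4,7.5
clock 17.2
tool_pos [0.5846 0.2553 0.1326]
orientation [-138.4655   89.9942  -67.5205]
joint_pos [ 4.109300e+01  2.255130e+01 -1.288620e+01  6.700000e-03 -5.456430e+01
 -1.501519e+02]
force [ 0.2923  0.1617 -1.1688]
moment [ 0.032  -0.2034  0.0013]
opening 0.0284
[279.35788473 252.5930583 ]
crop origin 219 208 scale 6.666666666666667
```

View pics/f3.png

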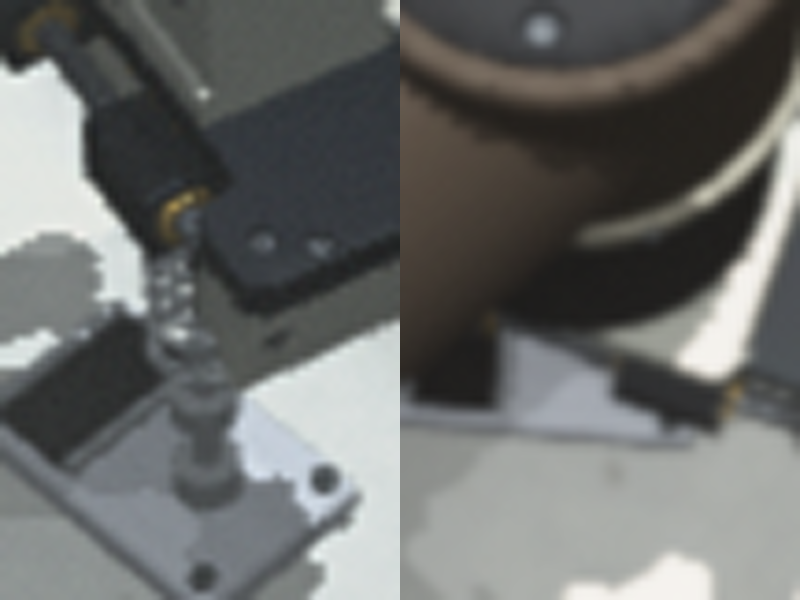

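View pics/w8.png

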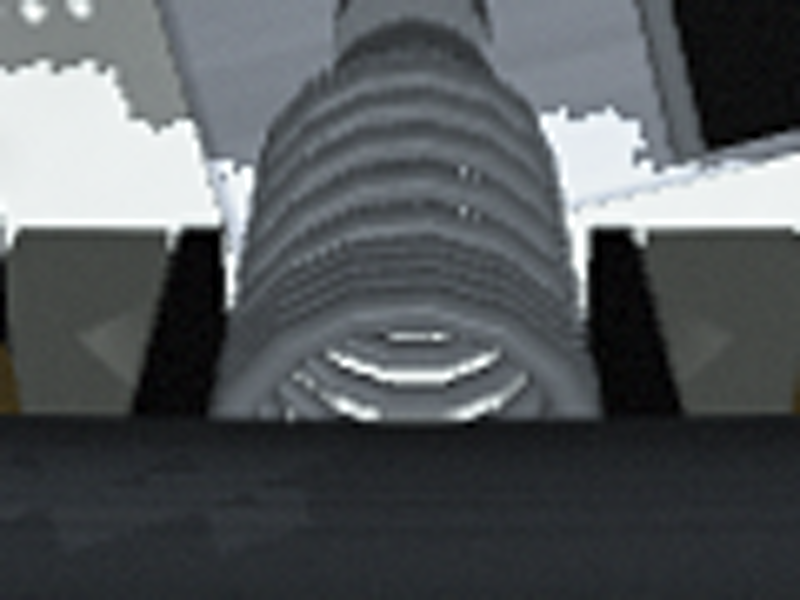

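Request:
{"api": "send_rows", "payload": {"deltas": [{"dx": 5,"dy": 0,"dz": 0,"ax": 0,"ay": 0,"az": 0,"fingers": 0.25},{"dx": 5,"dy": 0,"dz": 0,"ax": 0,"ay": 0,"az": 0,"fingers": 0.25},{"dx": 5,"dy": 0,"dz": 0,"ax": 0,"ay": 0,"az": 0,"fingers": 0.25},{"dx": 0,"dy": 0,"dz": 0,"ax": 0,"ay": 0,"az": 0,"fingers": 0.25}]}}

```text
clock: 17.75
tool_pos: [0.5843, 0.2552, 0.1169]
orientation: [146.2, 89.9, -142.9]
force: [-0.5, 0.3, -1.6]
opening: 0.0284
```

```bash
python3 st.py; python3 fx.py f4; python3 w.py w9 .584,.255,.1 60
```

```text
17.75 [584.28 255.16 116.86] tooly 160.9 tang 18.9 down [-9.e-04 -7.e-04 -1.e+00] F [-0.5  0.3 -1.6] M [ 0.03 -0.21  0.05] 0.028385908172430693 foot z 58.3
to rod: dy,dz [ 0.    0.31 -0.59]
[  41.1   23.5  -13.8   -0.   -52.8 -150.1]
scene 250 137 x7.4,7.5
top 235 143 x7.4,7.5
clock 17.85
tool_pos [0.5846 0.2554 0.1175]
orientation [ 179.7201   89.9907 -109.3365]
joint_pos [ 4.109310e+01  2.343020e+01 -1.376930e+01  5.800000e-03 -5.280860e+01
 -1.501533e+02]
force [-0.1626  0.3722 -1.0284]
moment [-0.0198 -0.1379 -0.0074]
opening 0.0279
[279.31535746 264.32642901]
crop origin 219 219 scale 6.666666666666667
```

View pics/f4.png

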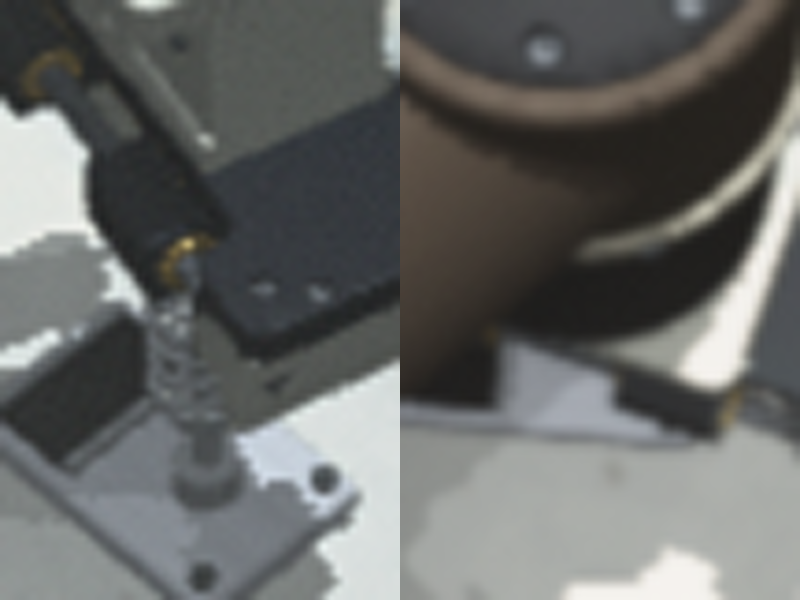

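View pics/w9.png

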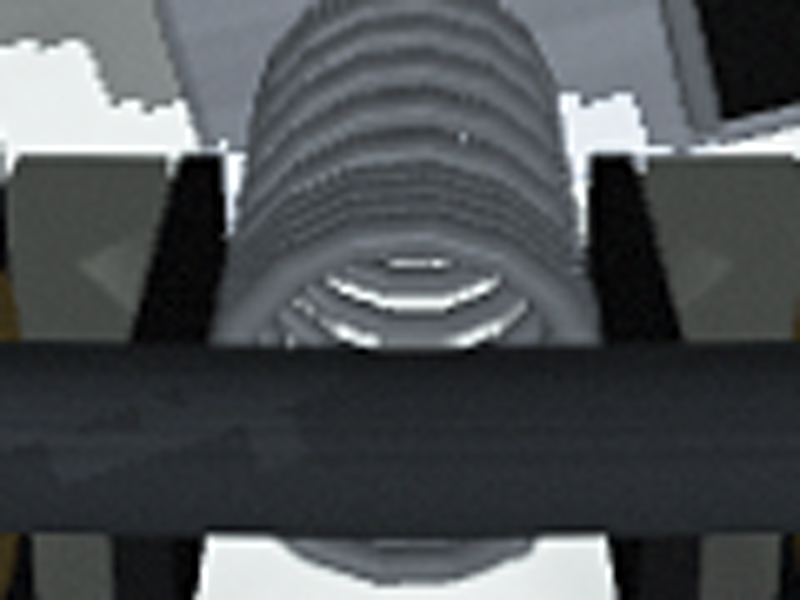

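Request:
{"api": "send_rows", "payload": {"deltas": [{"dx": 2,"dy": 0,"dz": 0,"ax": 0,"ay": 0,"az": 0,"fingers": 0.25},{"dx": 2,"dy": 0,"dz": 0,"ax": 0,"ay": 0,"az": 0,"fingers": 0.25},{"dx": 0,"dy": 0,"dz": 0,"ax": 0,"ay": 0,"az": 0,"fingers": 0.25}]}}

```text
clock: 18.27
tool_pos: [0.5845, 0.2552, 0.1133]
orientation: [146.8, 90.0, -142.2]
force: [0.1, 0.9, -1.4]
opening: 0.0285
```

```bash
python3 st.py
```

```text
18.275 [584.47 255.24 113.33] tooly 160.9 tang 18.9 down [-3.e-04 -3.e-04 -1.e+00] F [ 0.1  0.9 -1.4] M [ 0.06 -0.14 -0.  ] 0.028507453654455183 foot z 54.7
to rod: dy,dz [ 0.    0.45 -0.73]
[  41.1   23.7  -14.    -0.   -52.3 -150.2]
```

Request:
{"api": "send_rows", "payload": {"deltas": [{"dx": 2,"dy": 0,"dz": 0,"ax": 0,"ay": 0,"az": 0,"fingers": 0.25},{"dx": 1,"dy": 0,"dz": 0,"ax": 0,"ay": 0,"az": 0,"fingers": 0.25},{"dx": 0,"dy": 0,"dz": 0,"ax": 0,"ay": 0,"az": 0,"fingers": 0.25}]}}

```text
clock: 18.65
tool_pos: [0.5845, 0.2553, 0.1104]
orientation: [145.7, 90.0, -143.4]
force: [0.2, 0.4, -1.5]
opening: 0.028
```

```bash
python3 st.py
```

```text
18.65 [584.5  255.29 110.41] tooly 160.9 tang 18.9 down [-2.e-04 -2.e-04 -1.e+00] F [ 0.2  0.4 -1.5] M [-0.01 -0.19 -0.01] 0.02800408048207105 foot z 51.8
to rod: dy,dz [ 0.    0.47 -0.79]
[  41.1   23.8  -14.2   -0.   -52.  -150.2]
```

Request:
{"api": "send_rows", "payload": {"deltas": [{"dx": 2,"dy": 0,"dz": 0,"ax": 0,"ay": 0,"az": 0,"fingers": 0.25},{"dx": 2,"dy": 0,"dz": 0,"ax": 0,"ay": 0,"az": 0,"fingers": 0.25},{"dx": 0,"dy": 0,"dz": 0,"ax": 0,"ay": 0,"az": 0,"fingers": 0.25}]}}

```text
clock: 19.02
tool_pos: [0.5845, 0.2553, 0.1063]
orientation: [140.9, 90.0, -148.1]
force: [1.2, 0.0, -1.0]
opening: 0.0281
```

```bash
python3 st.py; python3 fx.py f5
```

```text
19.025 [584.48 255.29 106.32] tooly 160.9 tang 18.9 down [-3.e-04 -2.e-04 -1.e+00] F [ 1.2  0.  -1. ] M [ 0.01 -0.2   0.  ] 0.028111029785320082 foot z 47.7
to rod: dy,dz [ 0.    0.45 -0.78]
[  41.1   24.1  -14.4   -0.   -51.5 -150.2]
scene 250 137 x7.4,7.5
top 235 143 x7.4,7.5
```

View pics/f5.png

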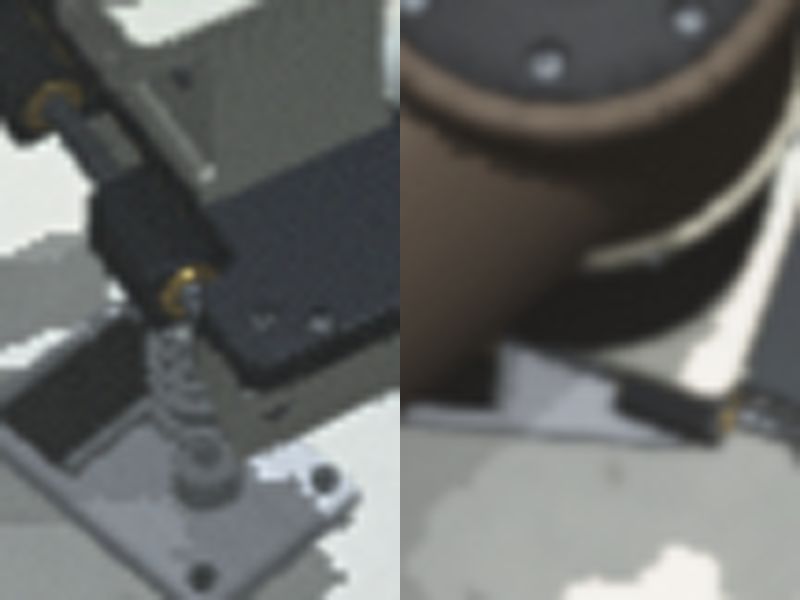

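Request:
{"api": "send_rows", "payload": {"deltas": [{"dx": 3,"dy": 0,"dz": 0,"ax": 0,"ay": 0,"az": 0,"fingers": 0.25},{"dx": 3,"dy": 0,"dz": 0,"ax": 0,"ay": 0,"az": 0,"fingers": 0.25},{"dx": 3,"dy": 0,"dz": 0,"ax": 0,"ay": 0,"az": 0,"fingers": 0.25},{"dx": 3,"dy": 0,"dz": 0,"ax": 0,"ay": 0,"az": 0,"fingers": 0.25},{"dx": 3,"dy": 0,"dz": 0,"ax": 0,"ay": 0,"az": 0,"fingers": 0.25},{"dx": 0,"dy": 0,"dz": 0,"ax": 0,"ay": 0,"az": 0,"fingers": 0.25}]}}

```text
clock: 19.88
tool_pos: [0.5844, 0.2553, 0.0912]
orientation: [146.9, 90.0, -142.2]
force: [-1.1, 0.0, -1.1]
opening: 0.0282
```

```bash
python3 st.py; python3 w.py w10 .584,.255,.08 60
```

```text
19.875 [584.44 255.26  91.22] tooly 160.9 tang 18.9 down [-4.e-04 -3.e-04 -1.e+00] F [-1.1  0.  -1.1] M [ 0.03 -0.15  0.02] 0.02819508595802119 foot z 32.6
to rod: dy,dz [ 0.    0.42 -0.74]
[  41.1   25.   -15.2   -0.   -49.8 -150.2]
clock 19.875
tool_pos [0.5844 0.2553 0.0912]
orientation [ 146.8802   89.9687 -142.179 ]
joint_pos [ 4.109480e+01  2.504050e+01 -1.521670e+01 -2.300000e-03 -4.977410e+01
 -1.501525e+02]
force [-1.1414  0.0262 -1.1085]
moment [ 0.0338 -0.1478  0.0215]
opening 0.0282
[279.63111068 270.06793103]
crop origin 220 225 scale 6.666666666666667
```

View pics/w10.png

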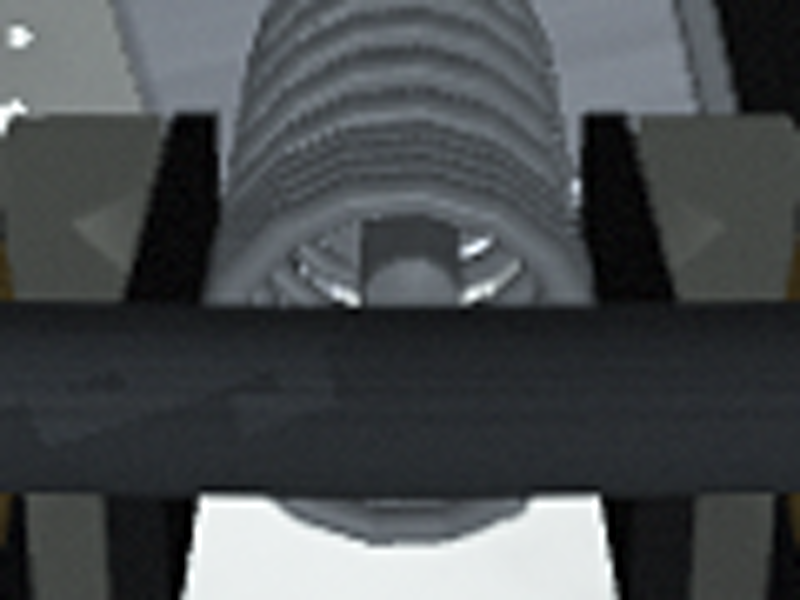

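Request:
{"api": "send_rows", "payload": {"deltas": [{"dx": 0,"dy": 0,"dz": 0.4,"ax": -1.2,"ay": 0,"az": 0,"fingers": 0.25},{"dx": 0,"dy": 0,"dz": 0,"ax": -1.2,"ay": 0,"az": 0,"fingers": 0.25},{"dx": 0,"dy": 0,"dz": 0,"ax": -1.2,"ay": 0,"az": 0,"fingers": 0.25},{"dx": 0,"dy": 0,"dz": 0,"ax": -1.2,"ay": 0,"az": 0,"fingers": 0.25},{"dx": 0,"dy": 0,"dz": 0,"ax": -1.2,"ay": 0,"az": 0,"fingers": 0.25},{"dx": 0,"dy": 0,"dz": 0,"ax": -1.2,"ay": 0,"az": 0,"fingers": 0.25},{"dx": 0,"dy": 0,"dz": 0,"ax": 0,"ay": 0,"az": 0,"fingers": 0.25}]}}

```text
clock: 20.8
tool_pos: [0.5848, 0.2558, 0.0917]
orientation: [-75.7, 90.0, 31.2]
force: [-0.1, -0.1, -0.3]
opening: 0.0283
```

```bash
python3 st.py
```

```text
20.8 [584.79 255.78  91.72] tooly 196.9 tang 54.9 down [ 2.e-04  1.e-04 -1.e+00] F [-0.1 -0.1 -0.3] M [ 0.08 -0.16 -0.02] 0.02832701436382319 foot z 33.1
to rod: dy,dz [-0.    1.26 -0.74]
[  41.1   25.   -15.2    0.   -49.8 -114.2]
```

Request:
{"api": "send_rows", "payload": {"deltas": [{"dx": 3,"dy": 0,"dz": 0,"ax": 0,"ay": 0,"az": 0,"fingers": 0.25},{"dx": 3,"dy": 0,"dz": 0,"ax": 0,"ay": 0,"az": 0,"fingers": 0.25},{"dx": 0,"dy": 0,"dz": 0,"ax": 0,"ay": 0,"az": 0,"fingers": 0.25}]}}

```text
clock: 21.18
tool_pos: [0.5845, 0.2556, 0.0851]
orientation: [108.5, 90.0, -144.6]
force: [0.1, -0.5, -1.0]
opening: 0.0279
```

```bash
python3 st.py
```

```text
21.175 [584.5  255.58  85.1 ] tooly 196.9 tang 54.9 down [-6.e-04 -4.e-04 -1.e+00] F [ 0.1 -0.5 -1. ] M [ 0.1  -0.17 -0.02] 0.02790641643922198 foot z 26.5
to rod: dy,dz [ 0.    0.92 -0.64]
[  41.1   25.5  -15.5   -0.   -49.1 -114.2]
```

Request:
{"api": "send_rows", "payload": {"deltas": [{"dx": 2,"dy": 0,"dz": 0,"ax": 0,"ay": 0,"az": 0,"fingers": 0.25},{"dx": 2,"dy": 0,"dz": 0,"ax": 0,"ay": 0,"az": 0,"fingers": 0.25},{"dx": 0,"dy": 0,"dz": 0,"ax": 0,"ay": 0,"az": 0,"fingers": 0.25}]}}

```text
clock: 21.55
tool_pos: [0.5846, 0.2557, 0.0813]
orientation: [109.8, 90.0, -143.2]
force: [-0.3, 0.0, -1.2]
opening: 0.0281
```

```bash
python3 st.py
```

```text
21.55 [584.6  255.65  81.33] tooly 196.9 tang 54.9 down [-3.e-04 -2.e-04 -1.e+00] F [-0.3  0.  -1.2] M [ 0.03 -0.14 -0.01] 0.02809513619458117 foot z 22.7
to rod: dy,dz [ 0.    1.05 -0.68]
[  41.1   25.7  -15.7   -0.   -48.6 -114.2]
```

Request:
{"api": "send_rows", "payload": {"deltas": [{"dx": 2,"dy": 0,"dz": 0,"ax": 0,"ay": 0,"az": 0,"fingers": 0.25},{"dx": 2,"dy": 0,"dz": 0,"ax": 0,"ay": 0,"az": 0,"fingers": 0.25},{"dx": 0,"dy": 0,"dz": 0,"ax": 0,"ay": 0,"az": 0,"fingers": 0.25}]}}

```text
clock: 21.92
tool_pos: [0.5846, 0.2557, 0.0773]
orientation: [107.6, 90.0, -145.5]
force: [1.0, -0.6, -1.3]
opening: 0.0286
```

```bash
python3 st.py
```

```text
21.925 [584.59 255.67  77.32] tooly 196.9 tang 54.9 down [-3.e-04 -2.e-04 -1.e+00] F [ 1.  -0.6 -1.3] M [ 0.06 -0.12 -0.04] 0.028553213708179856 foot z 18.7
to rod: dy,dz [ 0.    1.04 -0.7 ]
[  41.1   26.   -15.9   -0.   -48.2 -114.2]
```

Request:
{"api": "send_rows", "payload": {"deltas": [{"dx": 2,"dy": 0,"dz": 0,"ax": 0,"ay": 0,"az": 0,"fingers": 0.25},{"dx": 0,"dy": 0,"dz": 0,"ax": 0,"ay": 0,"az": 0,"fingers": 0.25},{"dx": 0,"dy": 0,"dz": 0,"ax": 0,"ay": 0,"az": 0,"fingers": 0.25}]}}

```text
clock: 22.3
tool_pos: [0.5847, 0.2557, 0.0756]
orientation: [-176.7, 90.0, -69.8]
force: [-0.2, -0.3, -1.8]
opening: 0.0284
```

```bash
python3 st.py;python3 w.py w11 .584,.255,.08 60;python3 fx.py f6
```

```text
22.3 [584.73 255.73  75.59] tooly 196.9 tang 54.9 down [ 0. -0. -1.] F [-0.2 -0.3 -1.8] M [ 0.04 -0.18 -0.  ] 0.028426720210034284 foot z 17.0
to rod: dy,dz [ 0.    1.19 -0.71]
[  41.1   26.1  -16.     0.   -47.9 -114.2]
clock 22.3
tool_pos [0.5847 0.2557 0.0756]
orientation [-176.7493   89.9982  -69.8069]
joint_pos [ 4.111250e+01  2.607860e+01 -1.597520e+01  2.300000e-03 -4.794690e+01
 -1.141716e+02]
force [-0.2248 -0.3171 -1.755 ]
moment [ 0.0445 -0.1771 -0.0022]
opening 0.0284
[279.16396949 284.90876689]
crop origin 219 240 scale 6.666666666666667
scene 250 137 x7.4,7.5
top 235 143 x7.4,7.5
```

View pics/w11.png

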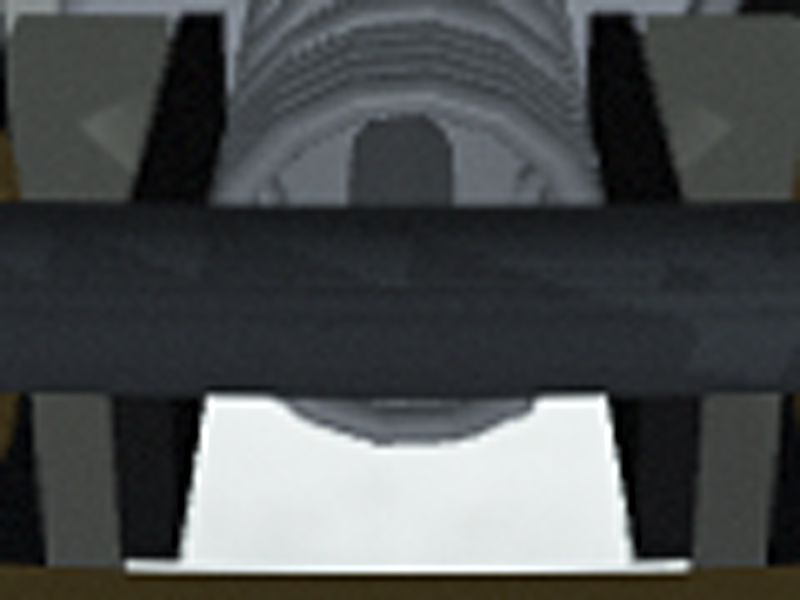

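View pics/f6.png

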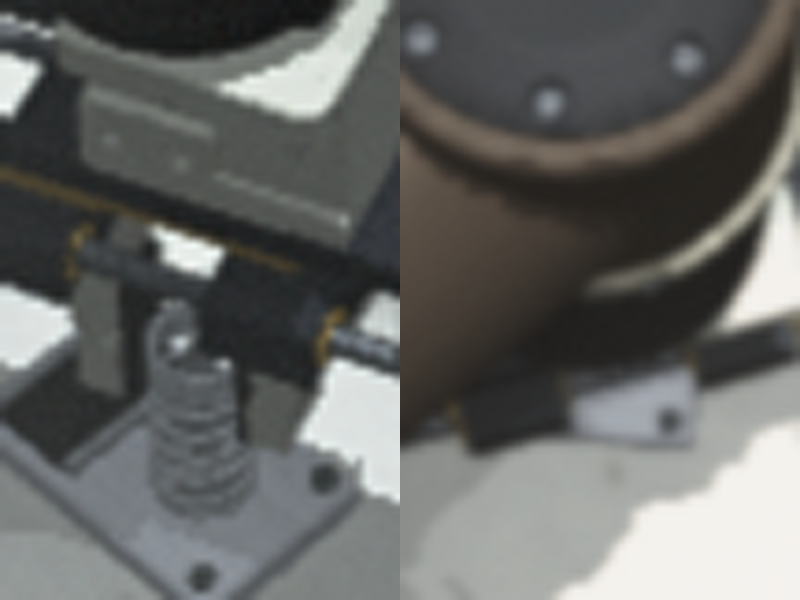

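Request:
{"api": "send_rows", "payload": {"deltas": [{"dx": 2,"dy": 0,"dz": 0,"ax": 0,"ay": 0,"az": 0,"fingers": 0.25},{"dx": 2,"dy": 0,"dz": 0,"ax": 0,"ay": 0,"az": 0,"fingers": 0.25},{"dx": 0,"dy": 0,"dz": 0,"ax": 0,"ay": 0,"az": 0,"fingers": 0.25}]}}

```text
clock: 22.82
tool_pos: [0.5847, 0.2557, 0.0714]
orientation: [126.3, 90.0, -126.7]
force: [-0.6, 0.4, -0.9]
opening: 0.0283
```

```bash
python3 st.py
```

```text
22.825 [584.72 255.75  71.4 ] tooly 196.9 tang 54.9 down [-1.e-04 -1.e-04 -1.e+00] F [-0.6  0.4 -0.9] M [ 0.05 -0.18  0.03] 0.028291003055484872 foot z 12.8
to rod: dy,dz [ 0.    1.18 -0.74]
[  41.1   26.4  -16.2    0.   -47.5 -114.2]
```

Request:
{"api": "send_rows", "payload": {"deltas": [{"dx": 1.5,"dy": 0,"dz": 0,"ax": 0,"ay": 0,"az": 0,"fingers": 0.25},{"dx": 1.5,"dy": 0,"dz": 0,"ax": 0,"ay": 0,"az": 0,"fingers": 0.25},{"dx": 0,"dy": 0,"dz": 0,"ax": 0,"ay": 0,"az": 0,"fingers": 0.25},{"dx": 0,"dy": 0,"dz": 0,"ax": 0,"ay": 0,"az": 0,"fingers": 0.25}]}}

```text
clock: 23.32
tool_pos: [0.5848, 0.2558, 0.0687]
orientation: [-84.0, 90.0, 22.9]
force: [-0.7, 0.1, 1.7]
opening: 0.0285
```

```bash
python3 st.py;  python3 fx.py f7
```

```text
23.325 [584.81 255.77  68.68] tooly 196.9 tang 54.9 down [ 2.e-04  1.e-04 -1.e+00] F [-0.7  0.1  1.7] M [ 0.05 -0.01 -0.02] 0.028477971258333814 foot z 10.1
to rod: dy,dz [-0.    1.28 -0.73]
[  41.1   26.5  -16.3    0.   -47.1 -114.2]
scene 250 137 x7.4,7.5
top 235 143 x7.4,7.5
```

View pics/f7.png

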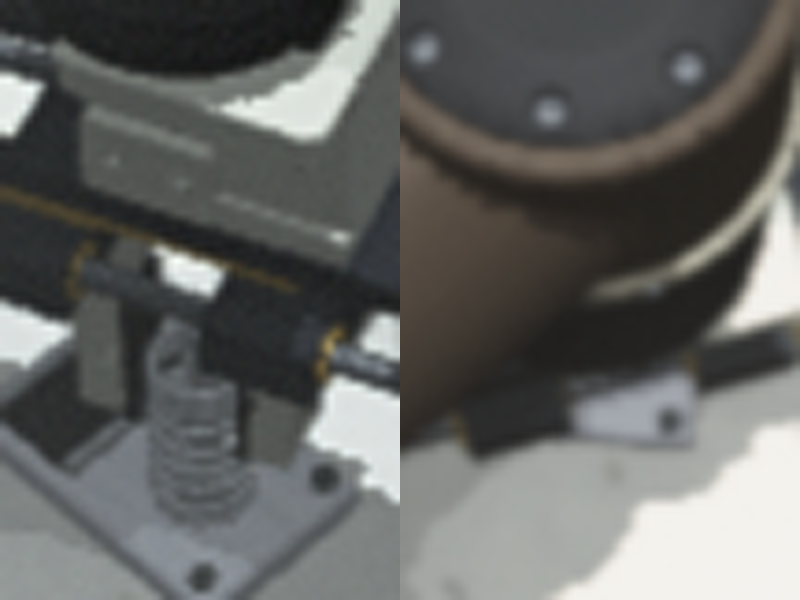

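Request:
{"api": "send_rows", "payload": {"deltas": [{"dx": -1.5,"dy": 0,"dz": 0,"ax": 0,"ay": 0,"az": 0,"fingers": 0.25},{"dx": 0,"dy": 0,"dz": 0,"ax": 0,"ay": 0,"az": 0,"fingers": 0.25},{"dx": 0,"dy": 0,"dz": 0,"ax": 0,"ay": 0,"az": 0,"fingers": 0.4},{"dx": 0,"dy": 0,"dz": 0,"ax": 0,"ay": 0,"az": 0,"fingers": 0.7},{"dx": 0,"dy": 0,"dz": 0,"ax": 0,"ay": 0,"az": 0,"fingers": 0.7}]}}

```text
clock: 24.05
tool_pos: [0.5847, 0.2557, 0.07]
orientation: [115.6, 90.0, -137.4]
force: [0.2, -0.2, 0.3]
opening: 0.0495
```

```bash
python3 st.py;  python3 fx.py f8;python3 w.py w12 .584,.255,.07 60
```

```text
24.05 [584.66 255.68  69.96] tooly 196.9 tang 54.9 down [-2.e-04 -1.e-04 -1.e+00] F [ 0.2 -0.2  0.3] M [ 0.16 -0.13  0.02] 0.0494716065727324 foot z 11.4
to rod: dy,dz [ 0.    1.1  -0.68]
[  41.1   26.5  -16.3    0.   -47.3 -114.2]
scene 250 137 x7.4,7.5
top 235 143 x7.4,7.5
clock 24.15
tool_pos [0.5847 0.2557 0.07  ]
orientation [ 108.9079   89.9934 -144.1522]
joint_pos [ 4.111310e+01  2.644970e+01 -1.624600e+01 -8.000000e-04 -4.731090e+01
 -1.141727e+02]
force [ 0.5609 -0.5744 -1.3847]
moment [ 0.1012 -0.126  -0.0272]
opening 0.057
[279.1802834  280.35175612]
crop origin 219 235 scale 6.666666666666667
```

View pics/f8.png

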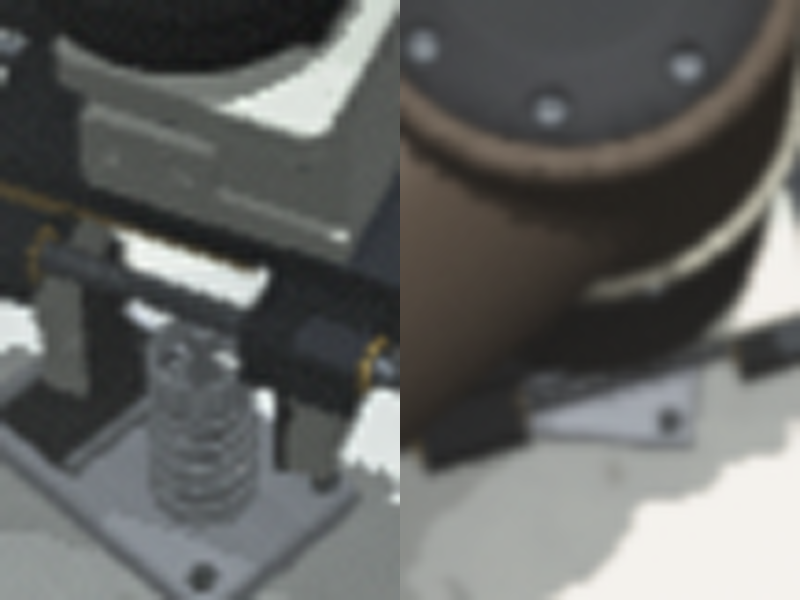

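View pics/w12.png

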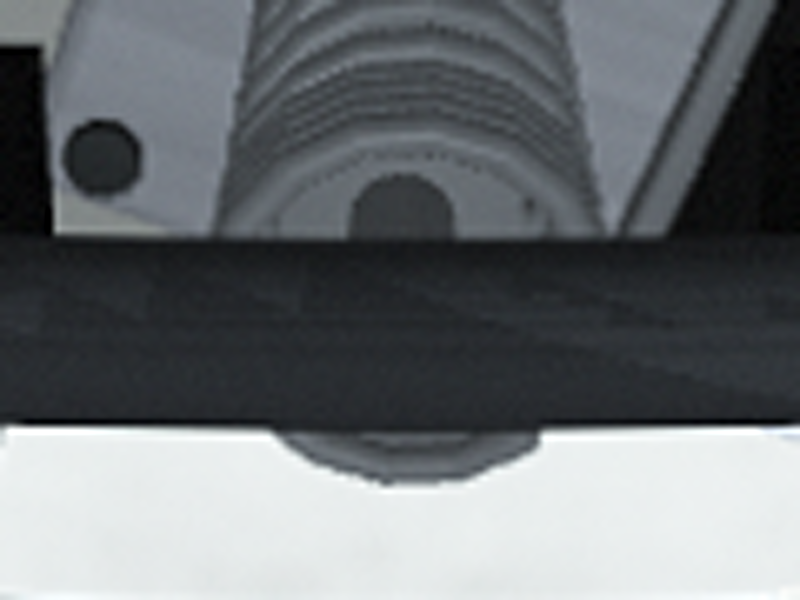

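Released, spring upright around the rod. Back off straight up.

Request:
{"api": "send_rows", "payload": {"deltas": [{"dx": 0,"dy": 0,"dz": 0,"ax": 0,"ay": 0,"az": 0,"fingers": 0.7},{"dx": -10,"dy": 0,"dz": 0,"ax": 0,"ay": 0,"az": 0,"fingers": 0.7},{"dx": -30,"dy": 0,"dz": 0,"ax": 0,"ay": 0,"az": 0,"fingers": 0.7},{"dx": -50,"dy": 0,"dz": 0,"ax": 0,"ay": 0,"az": 0,"fingers": 0.7},{"dx": -50,"dy": 0,"dz": 0,"ax": 0,"ay": 0,"az": 0,"fingers": 0.7},{"dx": 0,"dy": -40,"dz": 0,"ax": 0,"ay": 0,"az": 0,"fingers": 0.7},{"dx": 0,"dy": -40,"dz": 0,"ax": 0,"ay": 0,"az": 0,"fingers": 0.7},{"dx": 0,"dy": 0,"dz": 0,"ax": 0,"ay": 0,"az": 0,"fingers": 0.7}]}}

```text
clock: 25.2
tool_pos: [0.663, 0.2793, 0.2097]
orientation: [172.7, 90.0, -80.4]
force: [-0.5, -0.0, -0.6]
opening: 0.0611
```

```bash
python3 st.py;  python3 fx.py f9;python3 w.py w13 .584,.255,.05 40
```

```text
25.2 [662.97 279.32 209.66] tooly 196.9 tang 54.9 down [ 0.e+00 -3.e-04 -1.e+00] F [-0.5 -0.  -0.6] M [ 0.06 -0.03 -0.05] 0.06114585885405875 foot z 151.1
to rod: dy,dz [ 0.   82.91 -0.55]
[  38.3   26.1    3.7    0.   -67.6 -111.4]
scene 250 137 x7.4,7.5
top 235 143 x7.4,7.5
clock 25.3
tool_pos [0.6611 0.2788 0.2099]
orientation [ 101.3197   89.9609 -151.7632]
joint_pos [ 3.836770e+01  2.593700e+01  3.514700e+00 -7.400000e-03 -6.761620e+01
 -1.114478e+02]
force [-0.3102  0.0669 -0.5779]
moment [ 0.049  -0.0642 -0.007 ]
opening 0.0615
[279.59419534 110.45196165]
crop origin 240 80 scale 10.0
```

View pics/f9.png

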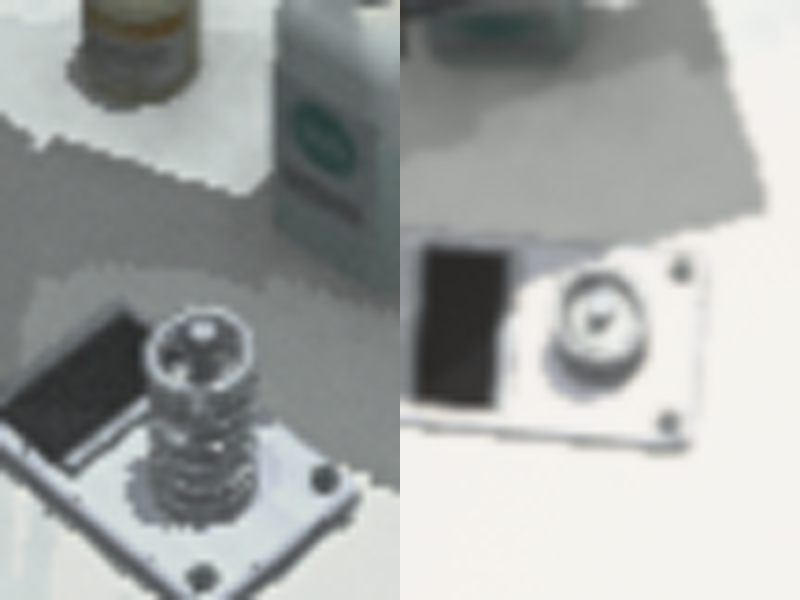

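View pics/w13.png

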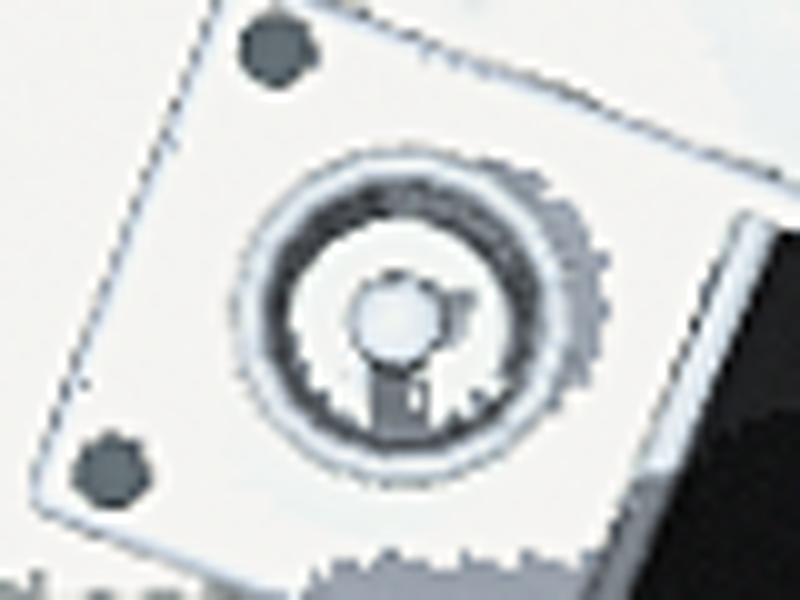

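```bash
python3 - <<'E'
from h import *
s=pickle.load(open("f9scene.pkl","rb"));t=pickle.load(open("f9top.pkl","rb"))
print(tri(s,(250+199/7.4-.5,137+347/7.5-.5),t,(235+202/7.4-.5,143+320/7.5-.5)))
for z in(.072,.084): print(z,proj(s,(.584,.255,z)),proj(t,(.584,.255,z)))
cv2.imwrite("pics/fs.png",s["image"])
E
```

```text
[0.58146193 0.25506086 0.07432241]
0.072 [277.34292242 182.75605314] [261.84114572 184.20970448]
0.084 [277.21937112 178.75136051] [261.75246501 183.23519109]
```

View pics/fs.png

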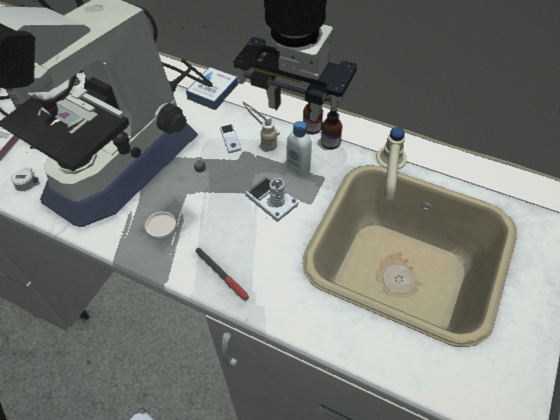

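```bash
python3 -c "
from plant import ctrl
print(ctrl.close_job())"
```

```text
the job is handed in; nothing more can be done
None
```

The spring is on the rod, fully home on the base plate and released, and the job is handed in at about 25 s of the 72 s allowed.

**Fitting:** I found the slots with the wrist camera, the head's at about 19° and the foot's at about 55° in world axes, and the spring's tang at about 38°. I centred the spring with one squeeze, then gripped it by its top coils. I lowered it through the head slot at 19°, turned it 36° between the collars and lowered it through the foot slot. It never snagged, and the only load was about 3 N against the plate when it seated. I then eased off, opened the fingers and backed away upwards.

**Last checks:**
- **Scene camera:** the spring stands upright, with its top rim at image row 182.9. Seated on the plate predicts 182.8; resting on the foot collar predicts 178.8.
- **Height:** triangulating the rim gave 74 mm, against 72 mm expected. That is within the 2 mm calibration error.
- **Position:** the same triangulation put the rim about 2.5 mm off the rod in x. The wrist view from above shows it close to centred, with the tang end down by the base.
- **Other parts:** the arm bar, nut and dish show no visible movement in the final scene picture. I did not measure their positions.

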